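# Fetch the ring box from behind the display stands

## Task

A customer wants to see the red ring box, which is hemmed in by three display stands (bangles, rings, earrings) at the back of the black tray. First clear all three stands onto the turquoise side mat, then set the red box on the pale square in the middle of the navy viewing pad, and then put each stand back upright where it stood, lined up with the tray as before. Set things down rather than drop them, knock nothing over, and leave the green box, the ivory box and the bead jar where they are.

Things in the scene. Friction and masses are not known exactly. Their poses are not given: they have to be found in the camera images.
- tray: black display tray, fixed, 200 (x) x 254 (y) x 20 mm high, walls and floor 5 mm thick; origin: centre of the underside, on the table (inner floor 5 mm above it). +x is its back, away from the robot. The red box stands at the middle of the back; of the three stands one is close in front of it (towards the robot), one close on each side; which is where changes.
- side_mat: plain pale turquoise mat, fixed, 300 (x) x 140 (y) x 4 mm thick, to the left or right of the tray (the viewing pad is on the other side), with room for the three stands in a row along x; origin: centre of the underside
- view_pad: navy pad, fixed, 130 x 130 x 6 mm thick, with a pale square of 80 x 80 mm in the middle of its top; origin: centre of the underside
- bangle_stand: blue T-stand with bangles, loose, 0.2-0.35 kg, 120 mm high. Base 50 (x) x 70 (y) x 12 mm; origin: centre of the underside, z up; x within 3 degrees of the tray's x at the start; same from both sides. A post carries a level roll 36 mm thick, 84 mm long along y, axis 102 mm above the origin; bangles hang more than 20 mm from its middle. Grip the roll's middle across x.
- ring_stand: white stand with three upright fingers carrying rings, loose, 0.19-0.32 kg. Base 50 (x) x 70 (y) x 12 mm; origin: centre of the underside, z up; x within 3 degrees of the tray's x at the start; same from both sides. Fingers 16 mm thick at y = -25, 0, +25 mm; the middle one is 116 mm high and bare above 75 mm, the others 74 mm high. Grip the middle one's top across x.
- earring_stand: light wooden stand with drop earrings on both faces, loose, 0.17-0.3 kg. Base 50 (x) x 70 (y) x 12 mm; origin: centre of the underside, z up; x within 3 degrees of the tray's x at the start; same from both sides. An upright panel, 10 mm thick along x, 70 mm wide along y, rises from the base's middle to 116 mm, bare above 88 mm. Grip its top across x.
- red_box: red ring box without lid, loose, 0.09 kg: 46 (x) x 50 (y) x 36 mm high, with a thin brass band, pale cushion and a ring standing up to 59 mm. Origin: centre of the underside, z up; x within 6 degrees of the tray's x. Grip its sides across y, once the stands are gone.
- green_box: green ring box, shape and size as the red one, loose, in a front corner of the tray; leave alone. Origin: centre of the underside
- ivory_box: ivory ring box, shape and size as the red one, loose, in the other front corner of the tray; leave alone. Origin: centre of the underside
- bead_jar: small closed amber jar with a black cap, 42 mm in diameter, 58 mm high, loose, on the table between robot and tray; leave alone. Origin: centre of the underside

How it is judged:
By the outcome, as a careful person would: the job done as asked, in the order asked, and still so for the second after the job is handed in, with the robot touching nothing.
It also fails if it takes over 144 s, if anything falls off the work surface, if the arm or the gripper's body presses on something with over 40 N, if the wrist force passes 120 N, or if a joint passes its speed limit or range.

## Robot

A 6-joint arm with a two-finger parallel gripper is mounted at the origin on the work surface. World frame = base frame: x ahead of the robot, y to its left, z up, the work surface at z = 0. Lengths are in m, angles in rad, forces in N, time in s.
With the tool pointing down it reaches from about 0.375 to 0.975 m from the base axis. Payload 3.8 kg.
Tool frame: the origin (TCP) lies on the centre line of the jaws, within the pads' length; the fingertips stand 14 mm ahead of it and the grasp point (between the pads) lies 5 mm behind it; z points along the fingers, x is the direction in which the jaws open and shut, and the axes are right-handed (so a half turn about z gives the same grasp; the last joint's range is limited). The gripper opens to 85 mm and grips with 20 to 120 N. Pads are 22 mm wide; open, the fingers measure 114 mm over their backs; the gripper's body (76 mm by 85 mm) begins 54 mm behind the grasp point. The pads swing forward as they close: fully open they stand 13 mm farther back than shut.
Start: joints at [-1.228, 0.264, 1.604, -0, 1.274, -0.037], TCP at [0.25, -0.627, 0.245] pointing down, gripper open.
Joint ranges: [-2.63, 2.63], [-0.94, 2.18], [0.31, 2.57], [-1.31, 4.45], [0, 2.66], [-2.55, 2.55]. Speed limits (rad/s): [2.57, 2.57, 3.14, 3.14, 3.14, 3.14].

## Interface

Orientations are given as a rotation vector (axis times angle).
In Python, from workcell import bot gives the robot as it stands. The module is installed in compiled form; this text tells all that it offers.
- The arm moves only by the tool arm_command, never from a script. Its argument "steps" is one flat list of numbers, 7 for each row, row after row: the shift along the tool's x, y, z in units of 30 mm (1.0 is 30 mm), then the turn, a rotation vector about the tool's x, y, z in units of 6 degrees (1.0 is 6 degrees), then the opening, from 0 (shut) to 1 (fully open). In form: [tx, ty, tz, ax, ay, az, fingers, tx, ty, tz, ax, ay, az, fingers, ...]. A call has 1 to 10 rows; each row shifts and turns the commanded pose from where the row before left it, along the tool's axes as they then stand; what a row does not reach is not made up. A row lasts 1/8 s, in which the tool goes at most 62.5 mm and 10.7 degrees, less where a joint would pass 70% of its speed; a pose out of reach is approached as far as the arm can. A call is refused whole if a number of a shift passes 1 or a number of a turn 1, either way. A call with a gripper value outside its range is refused whole. The fingers move at their own pace and stop on an object; "squeeze" is the grip in N (left out, the last holds). Time passes only in rows, so rows that do not move let the fingers close. It gives the time, the measured TCP pose, the force and the opening at its end, in the units of the state.
- bot.read_state(): the state, without advancing time (a new reading comes with each control period).
- bot.read_camera(name): name is "scene" or "top" or "wrist"; returns a dict with "img" (480x640x3 uint8, red, green, blue), "camera_matrix" (3x3 intrinsics, pixels), "k1" (the pictures are not rectified: a ray, as slopes to the right and down, at radius r is drawn at 1 + k1 r^2 times it, then the intrinsics apply), "pose" (4x4, takes a point from camera to world coordinates); the wrist camera has in their place "T_tool_cam" (4x4, takes a point from camera to tool coordinates, whose origin is the TCP and whose axes are the tool frame's). Camera axes: x right, y down, z forward; pixel columns grow to the right and rows downward; lengths in m; the calibration is good to about 2 mm. A picture is of the moment at which its call begins: read the wrist's pose just before it. There is no depth.
- bot.finish_job(): hands the job in, once; it reports no verdict.
The state is a dict: "time": time; "q": joint angles; "joint_vel": joint speeds; "joint_torque": joint torques, N m; "tool_pos": TCP position; "tcp_rot": TCP orientation; "wrist_force": force on the tool from outside, world axes, zero at the start; "torque": the same for the moment, N m; "width": opening from 0.0 (shut) to 1.0 (fully open).
Only numpy, scipy, OpenCV 4.12 (cv2) and the standard library are available. Lean on these libraries where they do the work, as an engineer would, in place of code of your own. Each camera call takes 0.05 s, during which the arm holds its last target.

## Working session

There is one attempt and no reset: what is moved stays moved. The work goes in short steps, Python scripts to look and compute and a tool call to move; the robot and the scene stay as the last step left them, time stands still between calls to the robot, and variables do not carry over. Pictures are saved under pics/ and viewed, and the job is handed in when it is done.

Besides the shell and the picture viewer there is one more tool, called after ">>>" by a JSON object that holds its "method" and its "body". arm_command: Moves the arm, as the interface text tells. Its arguments: {"type":"object","properties":{"steps":{"type":"array","items":{"type":"number"}},"squeeze":{"type":"number"}},"required":["steps"]}

```bash
mkdir -p pics; ls
cat > h.py <<'E'
import numpy as np, cv2
from workcell import bot
from scipy.spatial.transform import Rotation as R
def snap(name,fn):
    s=bot.read_state(); c=bot.read_camera(name)
    cv2.imwrite('pics/'+fn+'.png',c['img'][:,:,::-1])
    if 'pose' in c: T=np.array(c['pose'])
    else:
        W=np.eye(4);W[:3,:3]=R.from_rotvec(s['tcp_rot']).as_matrix();W[:3,3]=s['tool_pos'];T=W@np.array(c['T_tool_cam'])
    np.savez('pics/'+fn+'.npz',img=c['img'],K=c['camera_matrix'],k1=c['k1'],T=T)
    return c['img'],np.array(c['camera_matrix']),float(c['k1']),T
def load(fn):
    d=np.load('pics/'+fn+'.npz');return d['img'],d['K'],float(d['k1']),d['T']
def rays(px,K,k1):
    D=np.array([k1,0,0,0,0.])
    p=cv2.undistortPoints(np.array(px,float).reshape(-1,1,2),K,D).reshape(-1,2)
    return np.c_[p,np.ones(len(p))]
def toplane(px,K,k1,T,z):
    d=rays(px,K,k1)@T[:3,:3].T; o=T[:3,3]
    return o+d*((z-o[2])/d[:,2:3])
def proj(P,K,k1,T):
    P=np.array(P,float).reshape(-1,3); M=np.linalg.inv(T)
    r,_=cv2.Rodrigues(M[:3,:3])
    return cv2.projectPoints(P,r,M[:3,3],K,np.array([k1,0,0,0,0.]))[0].reshape(-1,2)
E
python3 - <<'E'
from h import *
print(bot.read_state())
for n in ['scene','top','wrist']:
    i,K,k,T=snap(n,n+'0');print(n,K.tolist(),k,T.round(3).tolist())
E
```

```text
pics
{'time': 0.0, 'q': array([-1.22791994e+00,  2.64785656e-01,  1.60539386e+00, -4.52221780e-05,
        1.27367683e+00, -3.68945130e-02]), 'joint_vel': array([-0.00030067, -0.00016345,  0.00052866, -0.00046063, -0.00223982,
        0.00113909]), 'joint_torque': array([ 5.35848030e-04, -5.15114129e+01, -3.67311859e+01,  2.87192133e-04,
        1.30734299e-02, -5.53682668e-06]), 'tool_pos': array([ 0.24997962, -0.62624841,  0.24392935]), 'tcp_rot': array([-2.59973381,  1.76147486,  0.00290706]), 'wrist_force': array([-0.16202742, -0.46727572, -0.35357277]), 'torque': array([-0.02336738, -0.0049012 , -0.03298261]), 'width': 1.0031121759037422}
scene [[434.4546531250062, 0.0, 325.85327128355453], [0.0, 434.4546531250062, 235.40454105983721], [0.0, 0.0, 1.0]] -0.10241046068064108 [[-0.45, 0.47, -0.759, 1.055], [0.893, 0.22, -0.393, 0.262], [-0.018, -0.855, -0.519, 0.418], [0.0, 0.0, 0.0, 1.0]]
top [[590.7624693401629, 0.0, 328.1871290749804], [0.0, 590.7624693401629, 232.51662098358534], [0.0, 0.0, 1.0]] 0.04256882930541912 [[0.019, -0.978, 0.207, 0.266], [-1.0, -0.019, 0.003, 0.016], [0.001, -0.208, -0.978, 1.217], [0.0, 0.0, 0.0, 1.0]]
wrist [[335.89135645334505, 0.0, 316.98784739400253], [0.0, 335.89135645334505, 241.63321619809955], [0.0, 0.0, 1.0]] -0.055668678023346366 [[0.371, -0.893, -0.255, 0.314], [-0.928, -0.358, -0.099, -0.6], [-0.003, 0.273, -0.962, 0.373], [0.0, 0.0, 0.0, 1.0]]
```

View pics/scene0.png

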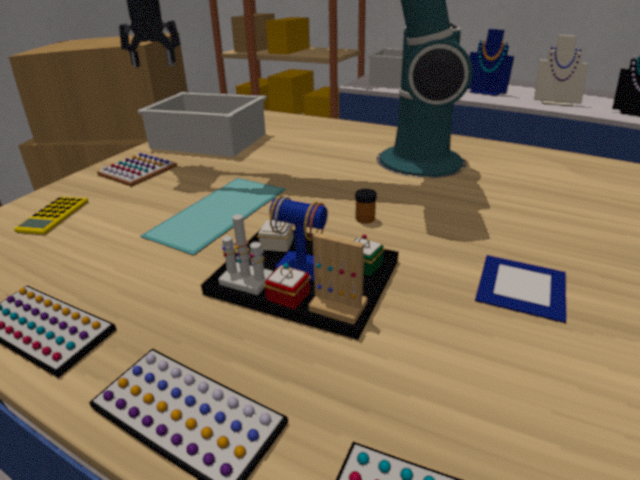

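View pics/top0.png

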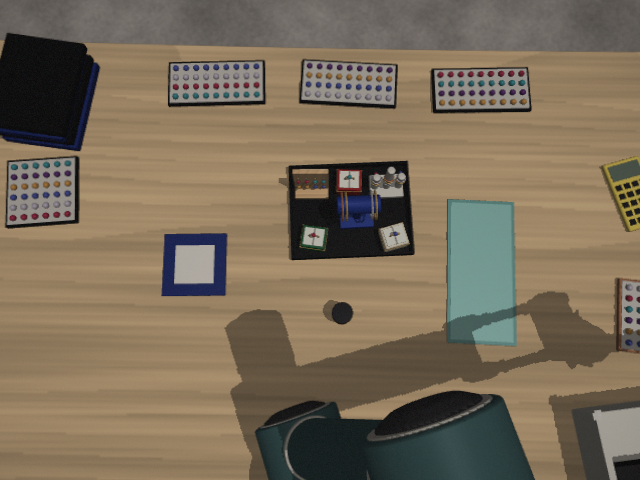

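View pics/wrist0.png

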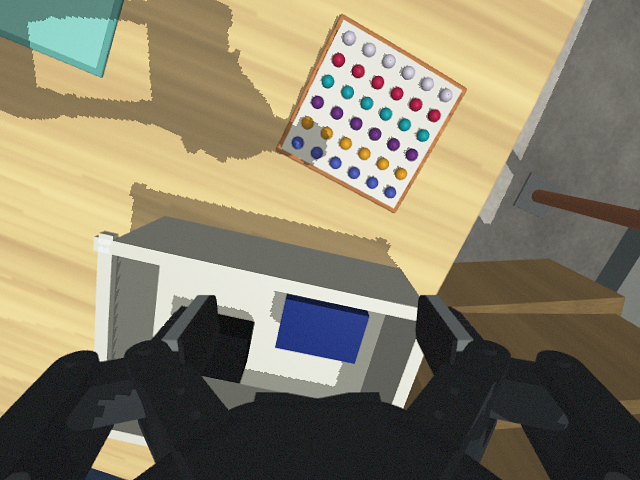

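The top view has +x up and +y left. The bangle stand is in front (358,207), the ring stand on the right (-y side, 388,180) and the earring stand on the left (311,183). The mat is on the right (482,272) and the pad on the left (194,264). Now I'll measure them.

```bash
cat > m.py <<'E'
from h import *
def big(mask,n=1):
    c,_=cv2.findContours(mask.astype(np.uint8),cv2.RETR_EXTERNAL,cv2.CHAIN_APPROX_NONE)
    return sorted(c,key=cv2.contourArea,reverse=True)[:n]
def rectw(cnt,K,k,T,z):
    P=toplane(cnt.reshape(-1,2),K,k,T,z)
    (c,s,a)=cv2.minAreaRect((P[:,:2]*1000).astype(np.float32))
    return np.round(c,1),np.round(s,1),round(a,2)
E
python3 - <<'E'
from m import *
img,K,k,T=load('top0')
hsv=cv2.cvtColor(img,cv2.COLOR_RGB2HSV);H,S,V=cv2.split(hsv)
def sub(m,x0,x1,y0,y1):
    o=np.zeros_like(m);o[y0:y1,x0:x1]=m[y0:y1,x0:x1];return o
k5=np.ones((5,5),np.uint8)
mat=sub((H>75)&(H<100)&(S>60),430,535,180,360).astype(np.uint8)
print('mat',rectw(big(cv2.morphologyEx(mat,cv2.MORPH_CLOSE,k5))[0],K,k,T,.004))
pad=sub((H>105)&(H<130)&(S>150),150,240,220,310).astype(np.uint8)
print('pad',rectw(big(pad)[0],K,k,T,.006))
sq=sub((S<60)&(V>130),168,222,238,290)
print('sq',rectw(big(sq)[0],K,k,T,.006))
tr=sub((V<60),282,420,155,265).astype(np.uint8)
c=np.vstack(big(cv2.morphologyEx(tr,cv2.MORPH_CLOSE,np.ones((9,9),np.uint8)))[:1])
print('tray',rectw(c,K,k,T,.02))
cv2.imwrite('pics/tr.png',cv2.resize(img[150:275,270:430,::-1],None,fx=5,fy=4.8,interpolation=cv2.INTER_CUBIC))
E
```

```text
mat (array([ 450.2, -296.9]), array([137.5, 297.4]), 88.27)
pad (array([451.3, 294.1]), array([127.6, 126.1]), 1.82)
sq (array([452.5, 294.9]), array([77.3, 80.1]), 1.08)
tray (array([570.5, -25.4]), array([203.1, 252.4]), 3.57)
```

View pics/tr.png

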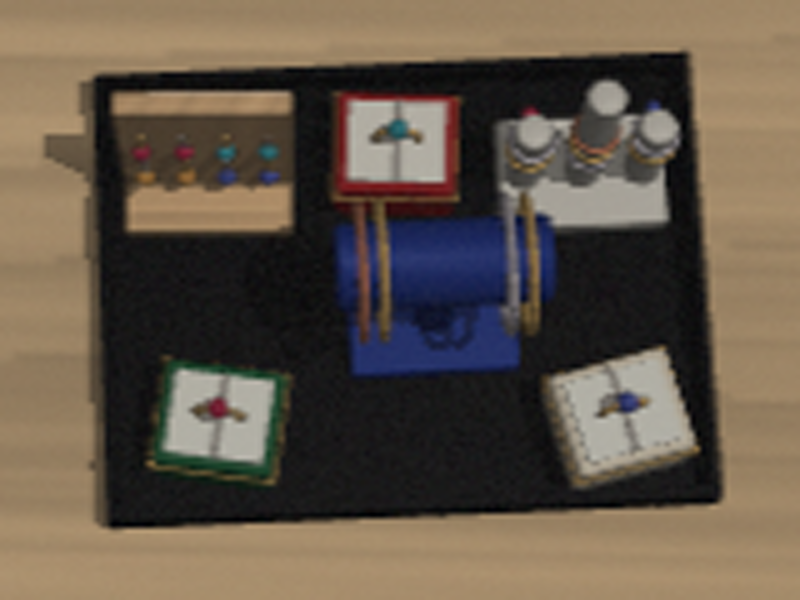

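Run:
```python
from m import *
img,K,k,T=load('top0')
def P(n,pts,z):
    px=[(270+(u+.5)/5-.5,150+(v+.5)/4.8-.5) for u,v in pts]
    W=toplane(px,K,k,T,z)*1000
    d=W[0]-W[1]; print(n,W[:,:2].round(1).tolist(),'mid',W[:,:2].mean(0).round(1),'len',np.hypot(*d[:2]).round(1),'yaw',np.degrees(np.arctan2(-d[0],d[1])).round(2))
P('roll',[(336,266),(554,260)],.107)
P('bbase front',[(352,376),(520,371)],.017)
P('ear top',[(111,102),(295,101)],.121)
P('ebase front',[(127,235),(295,232)],.017)
P('ring mid top',[(607,98),(607,99)],.121)
P('ring small tops',[(535,133),(660,128)],.079)
P('rbase front',[(507,230),(668,224)],.017)
P('red top back',[(336,94),(461,96)],.041)
P('red top front',[(334,196),(459,199)],.041)
P('tray left',[(97,76),(105,526)],.02)
P('tray back',[(97,76),(689,53)],.02)
P('tray front',[(105,526),(721,500)],.02)
P('green',[(168,360),(283,482)],.041)
P('ivory',[(545,376),(697,450)],.041)
```

```text
roll [[556.4, 3.1], [560.5, -81.4]] mid [558.5 -39.2] len 84.6 yaw 2.79
bbase front [[530.9, -5.4], [534.5, -75.2]] mid [532.7 -40.3] len 69.9 yaw 2.92
ear top [[619.4, 91.5], [621.2, 20.2]] mid [620.3  55.8] len 71.3 yaw 1.47
ebase front [[592.3, 90.1], [595.0, 19.5]] mid [593.6  54.8] len 70.6 yaw 2.22
ring mid top [[624.8, -100.7], [624.3, -100.7]] mid [ 624.5 -100.7] len 0.4 yaw -90.12
ring small tops [[622.7, -76.2], [625.8, -126.3]] mid [ 624.2 -101.3] len 50.2 yaw 3.55
rbase front [[597.6, -69.6], [601.6, -137.2]] mid [ 599.6 -103.4] len 67.7 yaw 3.38
red top back [[650.6, 3.5], [650.7, -48.5]] mid [650.7 -22.5] len 52.0 yaw 0.09
red top front [[604.7, 3.6], [604.4, -48.0]] mid [604.6 -22.2] len 51.6 yaw -0.39
tray left [[663.8, 104.8], [462.7, 95.0]] mid [563.2  99.9] len 201.3 yaw -87.2
tray back [[663.8, 104.8], [679.2, -146.2]] mid [671.5 -20.7] len 251.4 yaw 3.52
tray front [[462.7, 95.0], [478.8, -157.6]] mid [470.8 -31.3] len 253.1 yaw 3.66
green [[531.1, 70.2], [479.4, 22.2]] mid [505.2  46.2] len 70.5 yaw -47.19
ivory [[527.1, -83.6], [496.3, -145.1]] mid [ 511.7 -114.4] len 68.8 yaw -26.58
```

The measured sizes agree with the given ones: roll 84.6, bases 70 and 68, red box 46x52, tray 251x201. Next is a planner helper.

```bash
cat > go.py <<'E'
import sys
from h import *
def show(x=None,y=None,z=None,yaw=None):
    s=bot.read_state();p=s['tool_pos']*1000;M=R.from_rotvec(s['tcp_rot']).as_matrix()
    print('t',round(s['time'],2),'pos',p.round(1),'xaxis',np.degrees(np.arctan2(M[1,0],M[0,0])).round(2),'zdir',M[:,2].round(3),'w',round(s['width'],3),'F',s['wrist_force'].round(1),'q',s['q'].round(2))
    if x is not None:
        d=np.array([x,y,z])-p
        a=np.radians(yaw);X=np.array([np.cos(a),np.sin(a),0]);Z=np.array([0,0,-1]);Y=np.cross(Z,X)
        cur=np.arctan2(M[1,0],M[0,0]);t=-np.degrees((a-cur+np.pi/2)%np.pi-np.pi/2)  # mod half turn
        print('world d',d.round(1),'in tool at target yaw, units',(np.array([d@X,d@Y,d@Z])/30).round(3),'turn az units',round(t/6,3))
        # correction of tilt
        Rt=np.c_[X,Y,Z]; rv=R.from_matrix(M.T@Rt).as_rotvec(); print('full turn units',(np.degrees(rv)/6).round(3), 'tool now units',(M.T@d/30).round(3))
if __name__=='__main__': show(*map(float,sys.argv[1:]))
E
python3 go.py 558.5 -39.3 102 183; python3 go.py 558.5 -39.3 102 3
```

```text
t 0.15 pos [ 250.1 -626.4  244.2] xaxis -68.24 zdir [-0.001  0.002 -1.   ] w 0.999 F [ 0.8  0.5 -0.3] q [-1.23  0.26  1.61 -0.    1.27 -0.04]
world d [ 308.4  587.1 -142.2] in tool at target yaw, units [-11.291  19.005   4.74 ] turn az units -11.873
full turn units [1.6000e-02 1.2000e-02 1.8127e+01] tool now units [-14.354 -16.804   4.767]
t 0.15 pos [ 250.1 -626.4  244.2] xaxis -68.24 zdir [-0.001  0.002 -1.   ] w 0.999 F [ 0.8  0.5 -0.3] q [-1.23  0.26  1.61 -0.    1.27 -0.04]
world d [ 308.4  587.1 -142.2] in tool at target yaw, units [ 11.291 -19.005   4.74 ] turn az units -11.873
full turn units [-1.1000e-02  1.5000e-02 -1.1873e+01] tool now units [-14.354 -16.804   4.767]
```

>>> {"method": "arm_command", "body": {"steps": [0,-1,0,0,0,-0.6,1,0,-1,0,0,0,-0.6,1,0,-1,0,0,0,-0.6,1,0,-1,0,0,0,-0.6,1,0,-1,0,0,0,-0.6,1,0,-1,0,0,0,-0.6,1,0,-1,0,0,0,-0.6,1,0,-1,0,0,0,-0.6,1,0,-1,0,0,0,-0.6,1,0,-1,0,0,0,-0.6,1], "squeeze": 50}}

```text
time: 1.4
tool_pos: [0.4834, -0.4444, 0.2448]
tcp_rot: [-3.019, 0.869, 0.001]
wrist_force: [1.1, 0.1, 0.4]
width: 1.001
```

>>> {"method": "arm_command", "body": {"steps": [0,-1,0,0,0,-0.6,1,0,-1,0,0,0,-0.6,1,0,-1,0,0,0,-0.6,1,0,-1,0,0,0,-0.6,1,0,-1,0,0,0,-0.6,1,0,-1,0,0,0,-0.6,1,0,-1,0,0,0,-0.6,1,0,-1,0,0,0,-0.6,1,0,-1,0,0,0,-0.6,1,0,-1,0,0,0,-0.47,1]}}

```text
time: 2.65
tool_pos: [0.5643, -0.1606, 0.2448]
tcp_rot: [-3.14, -0.084, 0.001]
wrist_force: [-0.1, -0.1, -0.6]
width: 0.997
```

```bash
python3 go.py 558.5 -39.3 102 3
```

```text
t 2.65 pos [ 564.3 -160.6  244.8] xaxis 3.08 zdir [-0.001  0.    -1.   ] w 0.997 F [-0.1 -0.1 -0.6] q [-0.32  0.1   1.8   0.    1.25 -0.37]
world d [  -5.8  121.3 -142.8] in tool at target yaw, units [ 0.019 -4.049  4.761] turn az units 0.014
full turn units [-0.003  0.006  0.014] tool now units [ 0.028 -4.047  4.763]
```

>>> {"method": "arm_command", "body": {"steps": [0.02,-1,0,0,0,0,1,0,-1,0,0,0,0,1,0,-1,0,0,0,0,1,0,-1,0,0,0,0,1,0,-0.05,0,0,0,0,1,0,0,0,0,0,0,1]}}

```text
time: 3.4
tool_pos: [0.5587, -0.0406, 0.2451]
tcp_rot: [3.14, 0.083, -0.0]
wrist_force: [-0.1, 0.5, -0.1]
width: 1.002
```

```bash
python3 go.py 558.5 -39.3 102 3;python3 -c "
from h import *
a=snap('wrist','w1')
for n,p in dict(roll=[[.5585,-.0393,.107]],rollends=[[.5564,.0027,.107],[.5605,-.0813,.107]],ring=[[.6244,-.101,.121]],ear=[[.620,.0555,.121],[.619,.0905,.121],[.621,.0205,.121]],red=[[.6276,-.0223,.041]]).items(): print(n,proj(p,*a[1:]).round(0).tolist())
"
```

```text
t 3.4 pos [558.7 -40.6 245.1] xaxis 3.02 zdir [-0.    -0.001 -1.   ] w 1.002 F [-0.1  0.5 -0.1] q [-0.12  0.05  1.85 -0.    1.24 -0.17]
world d [  -0.2    1.3 -143.1] in tool at target yaw, units [-3.00e-03 -4.40e-02  4.77e+00] turn az units 0.003
full turn units [0.005 0.003 0.003] tool now units [-2.00e-03 -4.70e-02  4.77e+00]
roll [[317.0, 234.0]]
rollends [[318.0, 182.0], [317.0, 281.0]]
ring [[392.0, 313.0]]
ear [[410.0, 115.0], [415.0, 62.0], [406.0, 164.0]]
red [[387.0, 204.0]]
```

View pics/w1.png

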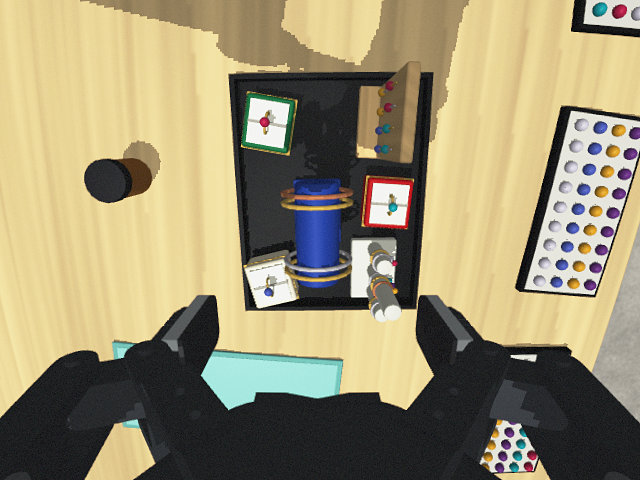

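The projections match the picture: roll at (317,234), ring fingertip at (392,313), panel top at (410,62..164), red box at (387,204). Descending.

>>> {"method": "arm_command", "body": {"steps": [0,-0.04,1,0,0,0,1,0,0,1,0,0,0,1,0,0,1,0,0,0,1,0,0,1,0,0,0,1,0,0,0.5,0,0,0,1,0,0,0.27,0,0,0,1,0,0,0,0,0,0,1], "squeeze": 50}}

```text
time: 4.32
tool_pos: [0.5589, -0.0395, 0.1023]
tcp_rot: [3.141, 0.081, 0.0]
wrist_force: [-0.1, -0.7, 0.4]
width: 1.005
```

>>> {"method": "arm_command", "body": {"steps": [0,0,0,0,0,0,0.5,0,0,0,0,0,0,0.35,0,0,0,0,0,0,0.2,0,0,0,0,0,0,0,0,0,0,0,0,0,0,0,0,0,0,0,0,0]}}

```text
time: 5.08
tool_pos: [0.5593, -0.0391, 0.1033]
tcp_rot: [3.14, 0.082, 0.002]
wrist_force: [-1.9, -0.6, 6.4]
width: 0.404
```

```bash
python3 go.py 555 -296 200 3
```

```text
t 5.08 pos [559.3 -39.1 103.3] xaxis 2.99 zdir [ 0.001 -0.    -1.   ] w 0.404 F [-1.9 -0.6  6.4] q [-0.11  0.18  1.99  0.    0.97 -0.17]
world d [  -4.3 -256.9   96.7] in tool at target yaw, units [-0.592  8.543 -3.225] turn az units -0.002
full turn units [ 0.002 -0.013 -0.002] tool now units [-0.586  8.544 -3.224]
```

>>> {"method": "arm_command", "body": {"steps": [0,0,-0.4,0,0,0,0,0,0,-0.8,0,0,0,0,0,0,-1,0,0,0,0,0,0.2,-0.8,0,0,0,0,-0.3,0.6,-0.2,0,0,0,0,-0.6,0.8,0,0,0,0,0,-0.7,0.9,0,0,0,0,0,-0.8,1,0,0,0,0,0,-0.8,1,0,0,0,0,0,-0.8,1,0,0,0,0,0]}}

```text
time: 6.32
tool_pos: [0.4449, -0.2113, 0.1967]
tcp_rot: [-3.14, -0.081, 0.004]
wrist_force: [0.4, 0.4, -2.5]
width: 0.402
```

```bash
python3 go.py 355 -294 110 3;python3 -c "
from h import *
snap('scene','s1')"
```

```text
t 6.33 pos [ 444.9 -211.3  196.7] xaxis 2.96 zdir [-0.003  0.001 -1.   ] w 0.402 F [ 0.4  0.4 -2.5] q [-0.49 -0.05  2.04 -0.    1.15 -0.55]
world d [-89.9 -82.7 -86.7] in tool at target yaw, units [-3.137  2.597  2.89 ] turn az units -0.006
full turn units [-0.008  0.024 -0.006] tool now units [-3.128  2.602  2.896]
```

View pics/s1.png

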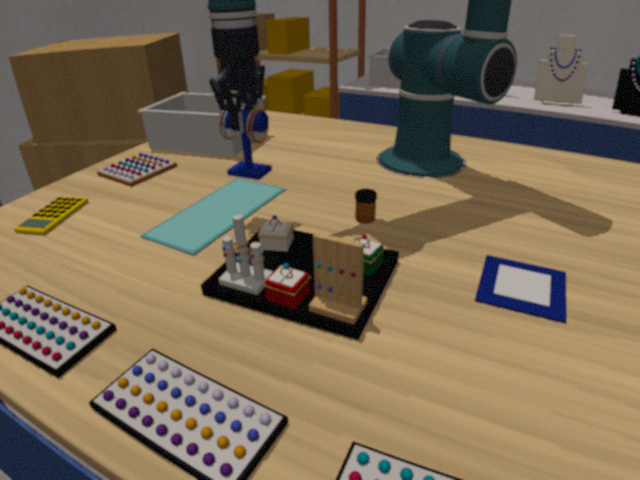

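The bangle stand is held upright, with its base at (248,170). Moving it over the mat.

>>> {"method": "arm_command", "body": {"steps": [-0.8,0.7,0,0,0,0,0,-0.8,0.7,0,0,0,0,0,-0.8,0.6,0.3,0,0,0,0,-0.5,0.4,0.6,0,0,0,0,-0.24,0.2,0.8,0,0,0,0,0,0,0.6,0,0,0,0,0,0,0.4,0,0,0,0,0,0,0.19,0,0,0,0,0,0,0,0,0,0,0]}}

```text
time: 7.5
tool_pos: [0.3572, -0.2928, 0.1112]
tcp_rot: [-3.14, -0.082, 0.001]
wrist_force: [-0.0, -0.2, -1.9]
width: 0.403
```

```bash
python3 go.py 355 -294 102 3
```

```text
t 7.5 pos [ 357.2 -292.8  111.2] xaxis 2.99 zdir [-0.001  0.    -1.   ] w 0.403 F [-0.  -0.2 -1.9] q [-0.74 -0.01  2.18 -0.    0.98 -0.79]
world d [-2.2 -1.2 -9.2] in tool at target yaw, units [-0.077  0.036  0.308] turn az units -0.001
full turn units [-0.004  0.005 -0.001] tool now units [-0.077  0.037  0.308]
```

>>> {"method": "arm_command", "body": {"steps": [0,0,0.1,0,0,0,0,0,0,0.08,0,0,0,0,0,0,0.05,0,0,0,0,0,0,0.04,0,0,0,0,0,0,0.03,0,0,0,0,0,0,0,0,0,0,0]}}

```text
time: 8.25
tool_pos: [0.3574, -0.2929, 0.1024]
tcp_rot: [-3.14, -0.082, 0.0]
wrist_force: [-0.4, 0.4, -3.0]
width: 0.408
```

>>> {"method": "arm_command", "body": {"steps": [0,0,0.03,0,0,0,0,0,0,0.03,0,0,0,0,0,0,0,0,0,0,0]}}

```text
time: 8.62
tool_pos: [0.3576, -0.2932, 0.1023]
tcp_rot: [3.14, 0.082, -0.0]
wrist_force: [-3.7, 2.5, 9.6]
width: 0.408
```

>>> {"method": "arm_command", "body": {"steps": [0,0,0,0,0,0,0.45,0,0,0,0,0,0,0.6,0,0,0,0,0,0,0.8,0,0,0,0,0,0,1,0,0,0,0,0,0,1,0,0,-0.5,0,0,0,1,0,0,-1,0,0,0,1,0,0,-1,0,0,0,1,0,0,-1,0,0,0,1,0,0,-1,0,0,0,1]}}

```text
time: 9.88
tool_pos: [0.3575, -0.293, 0.2379]
tcp_rot: [3.14, 0.082, 0.002]
wrist_force: [0.4, 0.9, -0.2]
width: 1.002
```

```bash
python3 go.py 624.4 -101 200 3; python3 -c "
from h import *
snap('scene','s2')"
```

```text
t 9.88 pos [ 357.5 -293.   237.9] xaxis 2.98 zdir [ 0.001 -0.001 -1.   ] w 1.002 F [ 0.4  0.9 -0.2] q [-0.74 -0.14  2.05 -0.    1.24 -0.79]
world d [266.9 192.  -37.9] in tool at target yaw, units [ 9.218 -5.927  1.264] turn az units -0.003
full turn units [ 0.01  -0.01  -0.003] tool now units [ 9.215 -5.931  1.267]
```

View pics/s2.png

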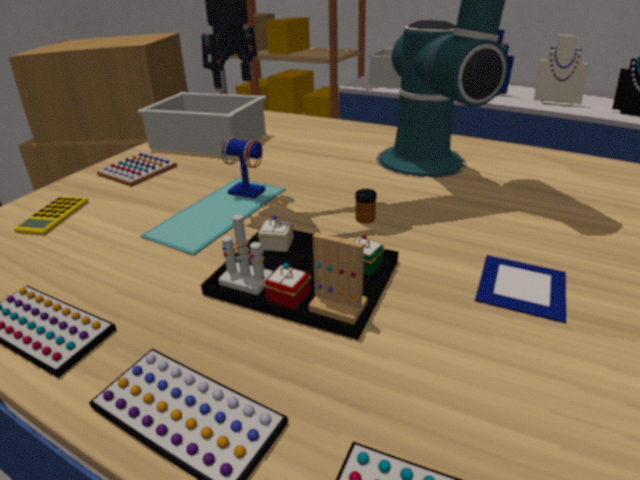

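The bangle stand is upright on the mat at (245,185). Next is the ring stand.

>>> {"method": "arm_command", "body": {"steps": [0.92,-0.6,0,0,0,0,1,0.92,-0.6,0,0,0,0,1,0.92,-0.6,0,0,0,0,1,0.92,-0.6,0,0,0,0,1,0.92,-0.6,0,0,0,0,1,0.92,-0.6,0,0,0,0,1,0.92,-0.6,0,0,0,0,1,0.92,-0.6,0,0,0,0,1,0.92,-0.6,0,0,0,0,1,0.92,-0.53,0,0,0,0,1]}}

```text
time: 11.18
tool_pos: [0.6248, -0.1001, 0.2365]
tcp_rot: [3.14, 0.082, 0.001]
wrist_force: [0.3, -0.4, 0.0]
width: 0.996
```

>>> {"method": "arm_command", "body": {"steps": [0,0,0.5,0,0,0,1,0,0,0,0,0,0,1,0,0,0,0,0,0,1]}}

```text
time: 11.55
tool_pos: [0.6228, -0.1015, 0.2204]
tcp_rot: [-3.141, -0.08, 0.002]
wrist_force: [0.1, -0.4, -0.1]
width: 0.999
```

```bash
python3 go.py 624.4 -101 100 3;python3 -c "
from h import *
a=snap('wrist','w2')
for n,p in dict(ring=[[.6244,-.101,.121]],small=[[.6227,-.0762,.079],[.6258,-.1263,.079]]).items(): print(n,proj(p,*a[1:]).round(0).tolist())
"
```

```text
t 11.55 pos [ 622.8 -101.5  220.4] xaxis 2.94 zdir [-0.001  0.    -1.   ] w 0.999 F [ 0.1 -0.4 -0.1] q [-0.2   0.2   1.73 -0.    1.21 -0.25]
world d [   1.6    0.5 -120.4] in tool at target yaw, units [ 0.053 -0.013  4.015] turn az units -0.011
full turn units [-0.001  0.01  -0.011] tool now units [ 0.057 -0.013  4.015]
ring [[320.0, 248.0]]
small [[319.0, 204.0], [320.0, 263.0]]
```

View pics/w2.png

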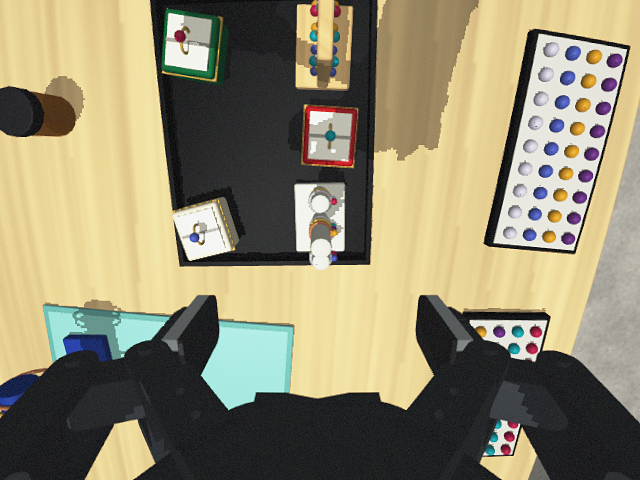

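The fingertip is at (321,247), as predicted. Descending.

>>> {"method": "arm_command", "body": {"steps": [0.05,0,0.9,0,0,0,1,0,0,1,0,0,0,1,0,0,1,0,0,0,1,0,0,0.7,0,0,0,1,0,0,0.4,0,0,0,1,0,0,0,0,0,0,0.7]}}

```text
time: 12.35
tool_pos: [0.6248, -0.1009, 0.1001]
tcp_rot: [-3.14, -0.081, 0.002]
wrist_force: [0.2, 0.6, 0.3]
width: 0.818
```

>>> {"method": "arm_command", "body": {"steps": [0,0,0,0,0,0,0.4,0,0,0,0,0,0,0.3,0,0,0,0,0,0,0.2,0,0,0,0,0,0,0.1,0,0,0,0,0,0,0,0,0,0,0,0,0,0,0,0,0,0,0,0,0]}}

```text
time: 13.22
tool_pos: [0.6256, -0.1009, 0.1016]
tcp_rot: [3.14, 0.082, 0.001]
wrist_force: [-1.9, 0.0, 6.0]
width: 0.17
```

```bash
python3 go.py 452 -297 200 3
```

```text
t 13.22 pos [ 625.6 -100.9  101.6] xaxis 2.98 zdir [ 0.001 -0.    -1.   ] w 0.17 F [-1.9  0.   6. ] q [-0.2   0.31  1.83 -0.    1.01 -0.25]
world d [-173.6 -196.1   98.4] in tool at target yaw, units [-6.12   6.224 -3.281] turn az units -0.003
full turn units [ 0.002 -0.006 -0.003] tool now units [-6.116  6.226 -3.283]
```

>>> {"method": "arm_command", "body": {"steps": [0,0,-0.4,0,0,0,0,0,0,-0.8,0,0,0,0,0,0,-1,0,0,0,0,0,0.2,-0.8,0,0,0,0,-0.3,0.5,-0.2,0,0,0,0,-0.7,0.8,0,0,0,0,0,-0.9,0.9,0,0,0,0,0,-0.9,0.9,0,0,0,0,0,-0.9,0.9,0,0,0,0,0,-0.9,0.9,0,0,0,0,0]}}

```text
time: 14.48
tool_pos: [0.4929, -0.2617, 0.1951]
tcp_rot: [-3.139, -0.081, 0.004]
wrist_force: [-0.2, -0.4, -2.5]
width: 0.169
```

>>> {"method": "arm_command", "body": {"steps": [-0.8,0.7,0.4,0,0,0,0,-0.5,0.3,0.6,0,0,0,0,-0.2,0.1,0.8,0,0,0,0,0,0,0.6,0,0,0,0,0,0,0.4,0,0,0,0,0,0,0.1,0,0,0,0,0,0,0,0,0,0,0]}}

```text
time: 15.35
tool_pos: [0.4528, -0.296, 0.1099]
tcp_rot: [3.14, 0.083, 0.001]
wrist_force: [0.9, -0.8, -3.1]
width: 0.174
```

```bash
python3 go.py 452 -297 100.6 3; python3 -c "
from h import *
snap('scene','s3')"
```

```text
t 15.35 pos [ 452.8 -296.   109.9] xaxis 3.02 zdir [ 0. -0. -1.] w 0.174 F [ 0.9 -0.8 -3.1] q [-0.63  0.14  2.02  0.    0.98 -0.68]
world d [-0.8 -1.  -9.3] in tool at target yaw, units [-0.029  0.031  0.309] turn az units 0.004
full turn units [ 0.002 -0.003  0.004] tool now units [-0.029  0.031  0.309]
```

View pics/s3.png

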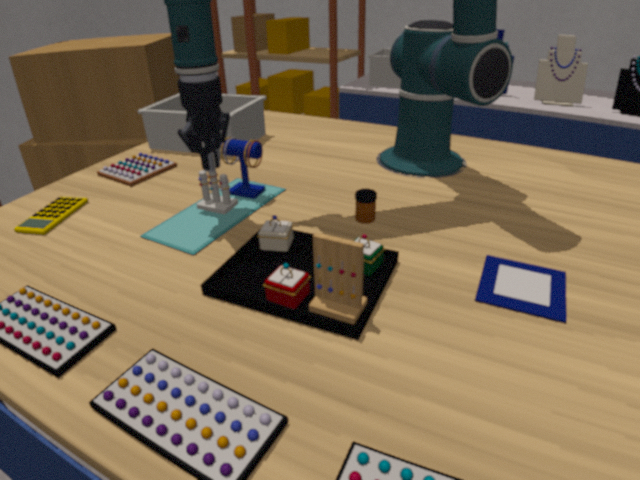

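The ring stand hangs upright over the mat at (215,195). Setting it down slowly.

>>> {"method": "arm_command", "body": {"steps": [0,0,0.1,0,0,0,0,0,0,0.08,0,0,0,0,0,0,0.05,0,0,0,0,0,0,0.04,0,0,0,0,0,0,0.03,0,0,0,0,0,0,0,0,0,0,0]}}

```text
time: 16.15
tool_pos: [0.4522, -0.2961, 0.1007]
tcp_rot: [3.14, 0.082, 0.0]
wrist_force: [-0.0, -0.5, -3.0]
width: 0.171
```

>>> {"method": "arm_command", "body": {"steps": [0,0,0.03,0,0,0,0,0,0,0.03,0,0,0,0,0,0,0,0,0,0,0]}}

```text
time: 16.52
tool_pos: [0.4525, -0.2963, 0.1006]
tcp_rot: [3.14, 0.082, 0.0]
wrist_force: [-2.7, 3.2, 8.1]
width: 0.169
```

>>> {"method": "arm_command", "body": {"steps": [0,0,0,0,0,0,0.25,0,0,0,0,0,0,0.4,0,0,0,0,0,0,0.5,0,0,0,0,0,0,0.5,0,0,-0.5,0,0,0,0.5,0,0,-1,0,0,0,0.5,0,0,-1,0,0,0,0.6,0,0,-1,0,0,0,1,0,0,-1,0,0,0,1,0,0,0,0,0,0,1]}}

```text
time: 17.77
tool_pos: [0.4541, -0.2975, 0.2383]
tcp_rot: [3.136, 0.082, 0.01]
wrist_force: [0.4, 0.2, 0.0]
width: 0.998
```

```bash
python3 go.py 620 55.5 220 3
```

```text
t 17.77 pos [ 454.1 -297.5  238.3] xaxis 2.98 zdir [ 0.006 -0.004 -1.   ] w 0.998 F [0.4 0.2 0. ] q [-0.63  0.01  1.9   0.    1.22 -0.68]
world d [165.9 353.  -18.3] in tool at target yaw, units [  6.137 -11.46    0.61 ] turn az units -0.003
full turn units [ 0.046 -0.057 -0.003] tool now units [  6.13  -11.465   0.591]
```

>>> {"method": "arm_command", "body": {"steps": [0.5,-1,0,0,0,0,1,0.5,-1,0,0,0,0,1,0.5,-1,0,0,0,0,1,0.5,-1,0,0,0,0,1,0.5,-1,0,0,0,0,1,0.5,-1,0,0,0,0,1,0.5,-1,0,0,0,0,1,0.5,-1,0,0,0,0,1,0.5,-1,0,0,0,0,1,0.5,-1,0,0,0,0,1]}}

```text
time: 19.02
tool_pos: [0.5861, 0.0124, 0.2328]
tcp_rot: [-3.14, -0.082, 0.003]
wrist_force: [0.3, 0.0, 0.2]
width: 0.999
```

>>> {"method": "arm_command", "body": {"steps": [0.6,-0.9,0,0,0,0,1,0.54,-0.56,0.3,0,0,0,1,0,0,0.3,0,0,0,1,0,0,0,0,0,0,1,0,0,0,0,0,0,1]}}

```text
time: 19.65
tool_pos: [0.6178, 0.0558, 0.2155]
tcp_rot: [3.14, 0.08, -0.001]
wrist_force: [-0.9, 0.2, 1.0]
width: 0.997
```

```bash
python3 go.py 620 55.5 110 3;python3 -c "
from h import *
a=snap('wrist','w3')
for n,p in dict(ear=[[.620,.0555,.121],[.619,.0905,.121],[.621,.0205,.121]]).items(): print(n,proj(p,*a[1:]).round(0).tolist())
"
```

```text
t 19.65 pos [617.8  55.8 215.5] xaxis 2.92 zdir [-0.001 -0.    -1.   ] w 0.997 F [-0.9  0.2  1. ] q [ 0.05  0.18  1.76 -0.    1.2  -0.  ]
world d [   2.2   -0.3 -105.5] in tool at target yaw, units [0.073 0.015 3.518] turn az units -0.013
full turn units [ 0.003  0.009 -0.013] tool now units [0.076 0.014 3.518]
ear [[321.0, 252.0], [322.0, 202.0], [319.0, 298.0]]
```

View pics/w3.png

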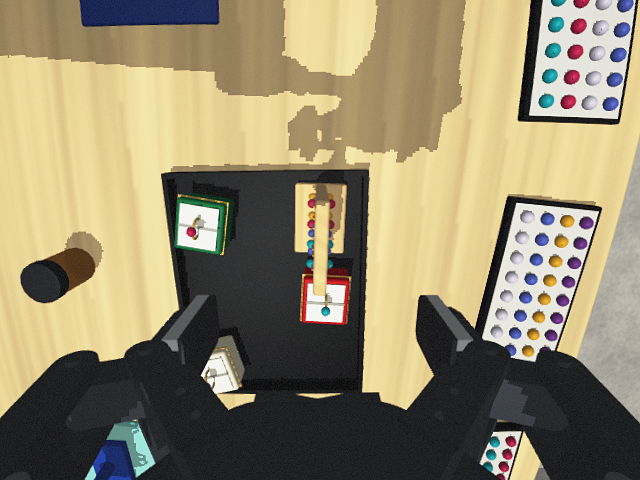

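The panel top is at (321,200–295), as predicted. Descending.

>>> {"method": "arm_command", "body": {"steps": [0.07,0,0.9,0,0,0,1,0,0,1,0,0,0,1,0,0,0.9,0,0,0,1,0,0,0.5,0,0,0,0.8,0,0,0.2,0,0,0,0.6,0,0,0,0,0,0,0.4,0,0,0,0,0,0,0.3]}}

```text
time: 20.58
tool_pos: [0.6214, 0.0569, 0.1122]
tcp_rot: [-3.14, -0.082, -0.004]
wrist_force: [1.0, 0.1, 0.7]
width: 0.302
```

>>> {"method": "arm_command", "body": {"steps": [0,0,0,0,0,0,0.2,0,0,0,0,0,0,0.1,0,0,0,0,0,0,0,0,0,0,0,0,0,0,0,0,0,0,0,0,0,0,0,0,0,0,0,0]}}

```text
time: 21.32
tool_pos: [0.621, 0.0568, 0.1118]
tcp_rot: [3.14, 0.082, 0.002]
wrist_force: [-0.9, -1.6, 5.8]
width: 0.108
```

```bash
python3 go.py 546 -300 210 3
```

```text
t 21.32 pos [621.   56.8 111.8] xaxis 2.98 zdir [ 0.001 -0.    -1.   ] w 0.108 F [-0.9 -1.6  5.8] q [ 0.05  0.28  1.84 -0.    1.02 -0.  ]
world d [ -75.  -356.8   98.2] in tool at target yaw, units [-3.118 11.747 -3.275] turn az units -0.003
full turn units [ 0.002 -0.013 -0.003] tool now units [-3.111 11.748 -3.277]
```

>>> {"method": "arm_command", "body": {"steps": [0,0,-0.4,0,0,0,0,0,0,-0.8,0,0,0,0,0,0,-1,0,0,0,0,0,0.2,-0.8,0,0,0,0,-0.1,0.5,-0.3,0,0,0,0,-0.2,0.8,0,0,0,0,0,-0.3,0.9,0,0,0,0,0,-0.3,1,0,0,0,0,0,-0.3,1,0,0,0,0,0,-0.3,1,0,0,0,0,0]}}

```text
time: 22.58
tool_pos: [0.5823, -0.1086, 0.2084]
tcp_rot: [-3.14, -0.081, 0.004]
wrist_force: [0.1, -0.1, -2.1]
width: 0.107
```

>>> {"method": "arm_command", "body": {"steps": [-0.3,1,0,0,0,0,0,-0.3,1,0,0,0,0,0,-0.3,1,0,0,0,0,0,-0.3,1,0,0,0,0,0,-0.3,1,0.2,0,0,0,0,-0.1,0.9,0.5,0,0,0,0,0,0.5,0.8,0,0,0,0,0,0,0.7,0,0,0,0,0,0,0.4,0,0,0,0,0,0,0,0,0,0,0]}}

```text
time: 23.82
tool_pos: [0.5448, -0.3001, 0.1301]
tcp_rot: [-3.138, -0.083, 0.005]
wrist_force: [-0.5, -0.5, -2.5]
width: 0.104
```

```bash
python3 go.py 546 -300 110.8 3; python3 -c "
from h import *
snap('scene','s4')"
```

```text
t 23.82 pos [ 544.8 -300.1  130.1] xaxis 3.02 zdir [-0.003  0.002 -1.   ] w 0.104 F [-0.5 -0.5 -2.5] q [-0.54  0.26  1.83  0.    1.05 -0.6 ]
world d [  1.2   0.1 -19.3] in tool at target yaw, units [ 0.039 -0.002  0.644] turn az units 0.003
full turn units [-0.02   0.027  0.003] tool now units [ 0.04  -0.001  0.644]
```

View pics/s4.png

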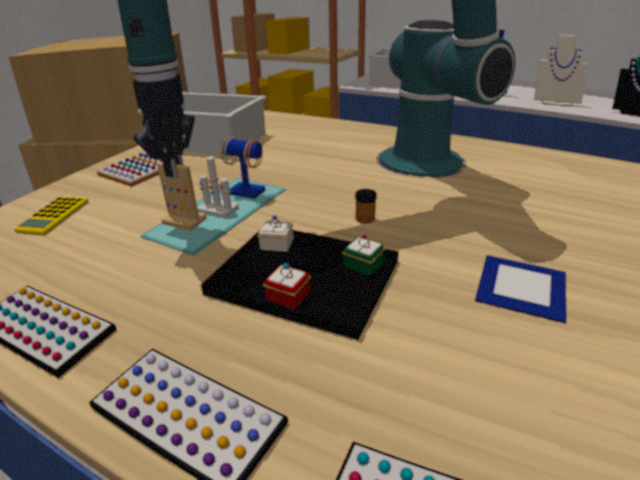

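The earring stand hangs upright above the mat at (182,200), clear of the ring stand. Lowering.

>>> {"method": "arm_command", "body": {"steps": [0,0,0.3,0,0,0,0,0,0,0.15,0,0,0,0,0,0,0.08,0,0,0,0,0,0,0.05,0,0,0,0,0,0,0.04,0,0,0,0,0,0,0,0,0,0,0,0,0,0,0,0,0,0]}}

```text
time: 24.75
tool_pos: [0.546, -0.3015, 0.1134]
tcp_rot: [3.14, 0.082, 0.0]
wrist_force: [0.2, 0.5, -1.6]
width: 0.104
```

>>> {"method": "arm_command", "body": {"steps": [0,0,0.04,0,0,0,0,0,0,0.03,0,0,0,0,0,0,0.03,0,0,0,0,0,0,0,0,0,0,0]}}

```text
time: 25.25
tool_pos: [0.546, -0.3015, 0.1108]
tcp_rot: [3.14, 0.082, 0.0]
wrist_force: [-1.8, 0.1, 3.5]
width: 0.103
```

>>> {"method": "arm_command", "body": {"steps": [0,0,0,0,0,0,0.2,0,0,0,0,0,0,0.35,0,0,0,0,0,0,0.5,0,0,0,0,0,0,0.5,0,0,-0.5,0,0,0,0.5,0,0,-1,0,0,0,0.5,0,0,-1,0,0,0,0.6,0,0,-1,0,0,0,1,0,0,-0.5,0,0,0,1,0,0,0,0,0,0,1]}}

```text
time: 26.5
tool_pos: [0.5468, -0.302, 0.2323]
tcp_rot: [3.139, 0.082, 0.005]
wrist_force: [0.4, -0.7, 0.4]
width: 1.0
```

```bash
python3 go.py 627.6 -22.3 220 90; python3 -c "
from h import *
snap('top','t4')"
```

```text
t 26.5 pos [ 546.8 -302.   232.3] xaxis 2.98 zdir [ 0.003 -0.002 -1.   ] w 1.0 F [ 0.4 -0.7  0.4] q [-0.54  0.18  1.73  0.    1.23 -0.6 ]
world d [ 80.8 279.7 -12.3] in tool at target yaw, units [9.322 2.694 0.41 ] turn az units -14.503
full turn units [ 3.7000e-02 -8.0000e-03 -1.4503e+01] tool now units [ 3.174 -9.17   0.401]
```

View pics/t4.png

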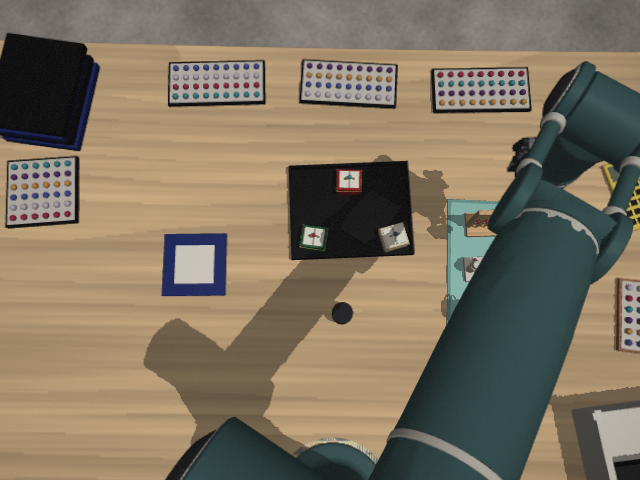

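>>> {"method": "arm_command", "body": {"steps": [0.32,-0.92,0,0,0,0,1,0.32,-0.92,0,0,0,0,1,0.32,-0.92,0,0,0,0,1,0.32,-0.92,0,0,0,0,1,0.32,-0.92,0,0,0,0,1,0.32,-0.92,0,0,0,0,1,0.32,-0.92,0,0,0,0,1,0.32,-0.92,0,0,0,0,1,0.32,-0.92,0,0,0,0,1,0.32,-0.89,0,0,0,0,1]}}

```text
time: 27.8
tool_pos: [0.6265, -0.0207, 0.2278]
tcp_rot: [-3.14, -0.082, 0.006]
wrist_force: [-0.4, -0.3, -0.4]
width: 0.998
```

>>> {"method": "arm_command", "body": {"steps": [0,0,0,0,0,-1,1,0,0,0,0,0,-1,1,0,0,0,0,0,-1,1,0,0,0,0,0,-1,1,0,0,0,0,0,-1,1,0,0,0,0,0,-1,1,0,0,0,0,0,-1,1,0,0,0,0,0,-1,1,0,0,0,0,0,-1,1,0,0,0,0,0,-1,1]}}

```text
time: 29.05
tool_pos: [0.6262, -0.0216, 0.2278]
tcp_rot: [-2.674, -1.644, 0.005]
wrist_force: [0.4, -0.5, 0.1]
width: 0.994
```

>>> {"method": "arm_command", "body": {"steps": [0,0,0.4,0,0,-1,1,0,0,0,0,0,-1,1,0,0,0,0,0,-1,1,0,0,0,0,0,-1,1,0,0,0,0,0,-0.5,1,0,0,0,0,0,0,1]}}

```text
time: 29.8
tool_pos: [0.6264, -0.0216, 0.2161]
tcp_rot: [-2.221, -2.219, 0.004]
wrist_force: [0.5, 0.8, -0.1]
width: 1.0
```

```bash
python3 go.py 627.6 -22.3 24 90;python3 - <<'E'
from m import *
for fn,z in [('t4',.041),('w5',.041)]:
    if fn=='w5': img,K,k,T=snap('wrist','w5')
    else: img,K,k,T=load(fn)
    hsv=cv2.cvtColor(img,cv2.COLOR_RGB2HSV);H,S,V=cv2.split(hsv)
    m=(((H<8)|(H>172))&(S>150)&(V>90)).astype(np.uint8)
    e=proj([[.6276,-.0223,.041]],K,k,T)[0];print('exp',e)
    n=np.zeros_like(m);r=40 if fn=='t4' else 120
    y0,x0=[max(0,int(v)-r) for v in e[::-1]];n[y0:int(e[1])+r,x0:int(e[0])+r]=m[y0:int(e[1])+r,x0:int(e[0])+r]
    n=cv2.morphologyEx(n,cv2.MORPH_CLOSE,np.ones((5,5)))
    c=big(n)[0];print(fn,rectw(c,K,k,T,z),cv2.boundingRect(c))
E
```

```text
t 29.8 pos [626.4 -21.6 216.1] xaxis 89.95 zdir [-0.004  0.    -1.   ] w 1.0 F [ 0.5  0.8 -0.1] q [-0.07  0.2   1.74  0.    1.21 -1.64]
world d [   1.2   -0.7 -192.1] in tool at target yaw, units [-0.022  0.041  6.404] turn az units -0.009
full turn units [-0.034 -0.003 -0.009] tool now units [-0.024  0.064  6.404]
exp [349.09134873 180.0428274 ]
t4 (array([628.7, -22. ]), array([49.7, 43.5]), 88.24) (337, 169, 25, 22)
exp [315.1209637  226.46967055]
w5 (array([626.2, -21.6]), array([48.7, 48.4]), 89.99) (290, 199, 53, 52)
```

View pics/w5.png

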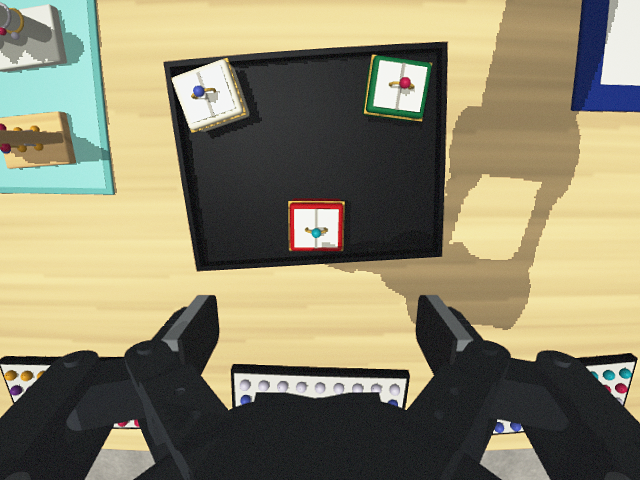

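The red box is square in view at (316,226) with nothing around it. Descending with the jaws across y.

>>> {"method": "arm_command", "body": {"steps": [0,0.04,1,0,0,0,1,0,0,1,0,0,0,1,0,0,1,0,0,0,1,0,0,1,0,0,0,1,0,0,1,0,0,0,1,0,0,0.8,0,0,0,1,0,0,0.47,0,0,0,1,0,0,0,0,0,0,1], "squeeze": 30}}

```text
time: 30.85
tool_pos: [0.6274, -0.0216, 0.0286]
tcp_rot: [-2.22, -2.219, 0.003]
wrist_force: [-0.4, -0.2, 0.2]
width: 1.002
```

>>> {"method": "arm_command", "body": {"steps": [0,0,0,0,0,0,0.75,0,0,0,0,0,0,0.6,0,0,0,0,0,0,0.5,0,0,0,0,0,0,0.4,0,0,0,0,0,0,0.4,0,0,0,0,0,0,0.4]}}

```text
time: 31.6
tool_pos: [0.63, -0.0219, 0.0318]
tcp_rot: [2.22, 2.22, 0.003]
wrist_force: [0.1, -1.0, 5.9]
width: 0.581
```

```bash
python3 go.py 452 294.5 130 90
```

```text
t 31.6 pos [630.  -21.9  31.8] xaxis 89.98 zdir [ 0.003 -0.    -1.   ] w 0.581 F [ 0.1 -1.   5.9] q [-0.07  0.39  1.87 -0.    0.88 -1.64]
world d [-178.   316.4   98.2] in tool at target yaw, units [10.546 -5.933 -3.275] turn az units -0.004
full turn units [ 0.026  0.002 -0.004] tool now units [10.542 -5.928 -3.293]
```

>>> {"method": "arm_command", "body": {"steps": [0,0,-0.3,0,0,0,0.4,0,0,-0.7,0,0,0,0.4,0,0,-1,0,0,0,0.4,0.2,-0.1,-0.9,0,0,0,0.4,0.5,-0.3,-0.3,0,0,0,0.4,0.8,-0.5,0,0,0,0,0.4,0.9,-0.5,0,0,0,0,0.4,1,-0.5,0,0,0,0,0.4,1,-0.5,0,0,0,0,0.4,1,-0.5,0,0,0,0,0.4]}}

```text
time: 32.85
tool_pos: [0.5398, 0.1417, 0.1257]
tcp_rot: [-2.221, -2.221, 0.002]
wrist_force: [-0.6, -0.9, -0.9]
width: 0.58
```

>>> {"method": "arm_command", "body": {"steps": [1,-0.5,0,0,0,0,0.4,1,-0.5,0,0,0,0,0.4,1,-0.5,0,0,0,0,0.4,1,-0.5,0.3,0,0,0,0.4,0.7,-0.5,0.6,0,0,0,0.4,0.4,-0.5,0.7,0,0,0,0.4,0,0,0.7,0,0,0,0.4,0,0,0.3,0,0,0,0.4,0,0,0,0,0,0,0.4]}}

```text
time: 33.98
tool_pos: [0.4508, 0.293, 0.0475]
tcp_rot: [-2.221, -2.221, 0.003]
wrist_force: [-0.1, 0.2, -1.2]
width: 0.576
```

```bash
python3 go.py 452 294.5 34 90; python3 -c "
from h import *
snap('scene','s6')"
```

```text
t 33.98 pos [450.8 293.   47.5] xaxis 89.99 zdir [-0.002 -0.001 -1.   ] w 0.576 F [-0.1  0.2 -1.2] q [ 0.53  0.22  2.07  0.    0.86 -1.04]
world d [  1.2   1.5 -13.5] in tool at target yaw, units [0.05 0.04 0.45] turn az units -0.002
full turn units [-0.017  0.009 -0.002] tool now units [0.051 0.041 0.449]
```

View pics/s6.png

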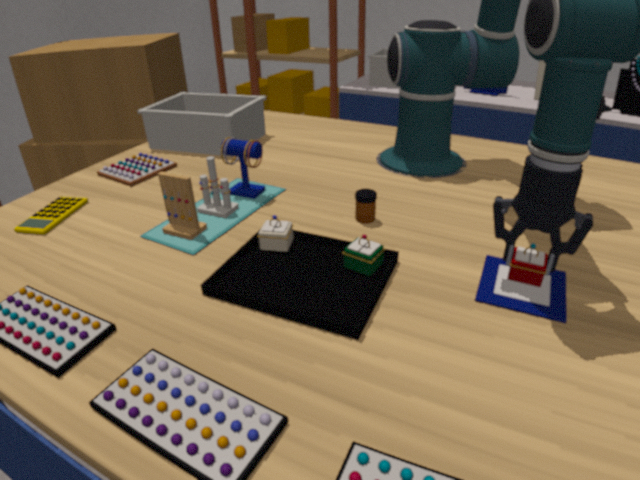

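>>> {"method": "arm_command", "body": {"steps": [0.05,0.09,0.15,0,0,0,0.4,0,0,0.12,0,0,0,0.4,0,0,0.1,0,0,0,0.4,0,0,0.05,0,0,0,0.4,0,0,0.03,0,0,0,0.4,0,0,0,0,0,0,0.4]}}

```text
time: 34.78
tool_pos: [0.4545, 0.2948, 0.0346]
tcp_rot: [-2.222, -2.221, 0.0]
wrist_force: [0.4, -0.1, -1.2]
width: 0.582
```

>>> {"method": "arm_command", "body": {"steps": [0,0,0.03,0,0,0,0.4,0,0,0.03,0,0,0,0.4,0,0,0.03,0,0,0,0.4,0,0,0,0,0,0,0.4]}}

```text
time: 35.28
tool_pos: [0.4545, 0.2949, 0.0327]
tcp_rot: [-2.222, -2.221, 0.0]
wrist_force: [-2.4, -0.9, 6.1]
width: 0.576
```

>>> {"method": "arm_command", "body": {"steps": [0,0,0,0,0,0,0.65,0,0,0,0,0,0,0.8,0,0,0,0,0,0,1,0,0,0,0,0,0,1,0,0,-0.5,0,0,0,1,0,0,-1,0,0,0,1,0,0,-1,0,0,0,1,0,0,-1,0,0,0,1,0,0,-1,0,0,0,1,0,0,-1,0,0,0,1]}}

```text
time: 36.52
tool_pos: [0.4546, 0.2949, 0.1993]
tcp_rot: [2.222, 2.221, 0.002]
wrist_force: [-0.1, 0.9, -0.3]
width: 1.001
```

>>> {"method": "arm_command", "body": {"steps": [-0.8,0,-0.7,0,0,1,1,-0.9,0,-0.4,0,0,1,1,-0.9,0,0,0,0,1,1,-0.9,0,0,0,0,1,1,-0.9,0,0,0,0,1,1,-0.9,0,0,0,0,1,1,-0.9,0,0,0,0,1,1,-0.9,0,0,0,0,1,1,-0.9,0,0,0,0,1,1,-0.9,0,0,0,0,1,1]}}

```text
time: 37.78
tool_pos: [0.3367, 0.0674, 0.231]
tcp_rot: [3.036, 0.807, 0.002]
wrist_force: [0.3, -0.5, 0.8]
width: 1.0
```

```bash
python3 go.py 546 -301.5 220 3;python3 - <<'E'
from m import *
img,K,k,T=snap('top','t7')
hsv=cv2.cvtColor(img,cv2.COLOR_RGB2HSV);H,S,V=cv2.split(hsv)
m=(((H<8)|(H>172))&(S>150)&(V>80)).astype(np.uint8);m[:,:150]=0;m[:,240:]=0;m[:220]=0;m[310:]=0
print(rectw(big(cv2.morphologyEx(m,cv2.MORPH_CLOSE,np.ones((5,5))))[0],K,k,T,.042))
E
```

```text
t 37.77 pos [336.7  67.4 231. ] xaxis 29.78 zdir [ 0.002  0.    -1.   ] w 1.0 F [ 0.3 -0.5  0.8] q [ 0.13 -0.41  2.26 -0.    1.29 -0.39]
world d [ 209.3 -368.9  -11. ] in tool at target yaw, units [ 6.322 12.646  0.367] turn az units 4.463
full turn units [ 3.000e-03 -1.400e-02  4.463e+00] tool now units [-0.054 14.138  0.376]
(array([462.9, 294.2]), array([22.4, 48.3]), 1.07)
```

View pics/t7.png

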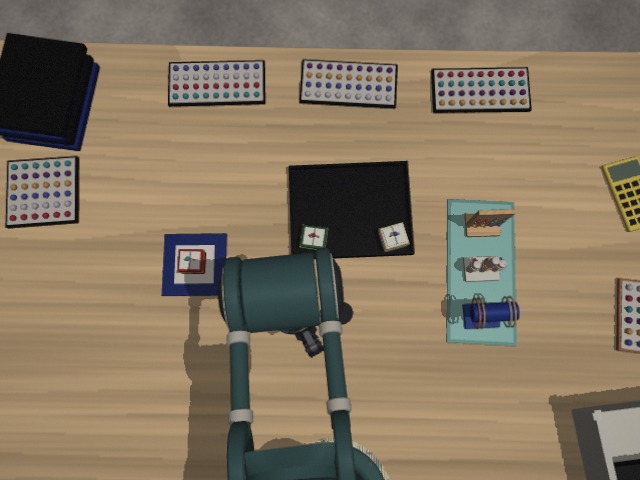

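The red box is inside the pale square (box at 191,260; square about 174–214). All three stands are upright on the mat. Going back for the earring stand.

>>> {"method": "arm_command", "body": {"steps": [0,1,0,0,0,0.3,1,0,1,0,0,0,0.3,1,0,1,0,0,0,0.3,1,0,1,0,0,0,0.3,1,0,1,0,0,0,0.3,1,0,1,0,0,0,0.3,1,0.3,1,0,0,0,0.3,1,0.6,1,0,0,0,0.3,1,0.6,1,0,0,0,0.3,1,0.6,1,0,0,0,0.3,1], "squeeze": 50}}

```text
time: 39.08
tool_pos: [0.5104, -0.1926, 0.2309]
tcp_rot: [3.124, 0.327, 0.002]
wrist_force: [0.2, 0.1, 1.0]
width: 1.001
```

```bash
python3 go.py 546 -301.5 220 3
```

```text
t 39.08 pos [ 510.4 -192.6  230.9] xaxis 11.97 zdir [ 0.001 -0.    -1.   ] w 1.001 F [0.2 0.1 1. ] q [-0.41  0.03  1.9   0.    1.21 -0.62]
world d [  35.6 -108.9  -10.9] in tool at target yaw, units [0.994 3.687 0.364] turn az units 1.495
full turn units [ 0.005 -0.012  1.495] tool now units [0.407 3.797 0.367]
```

>>> {"method": "arm_command", "body": {"steps": [0,0,0,0,0,1,1,0,0,0,0,0,0.5,1,0.5,1,0,0,0,0,1,0.49,1,0,0,0,0,1,0,1,0,0,0,0,1,0,0.69,0,0,0,0,0.8,0,0,0,0,0,0,0.6,0,0,0,0,0,0,0.6]}}

```text
time: 40.08
tool_pos: [0.5444, -0.3, 0.23]
tcp_rot: [-3.14, -0.082, 0.0]
wrist_force: [-0.0, -0.1, -0.3]
width: 0.599
```

```bash
python3 go.py 546 -301.5 110.5 3;python3 -c "
from h import *
a=snap('wrist','w8')
print(proj([[.546,-.3015,.120],[.544,-.2665,.120],[.548,-.3365,.12]],*a[1:]).round(0).tolist())
"
```

```text
t 40.08 pos [ 544.4 -300.   230. ] xaxis 2.99 zdir [-0.     0.001 -1.   ] w 0.599 F [-0.  -0.1 -0.3] q [-0.54  0.17  1.74  0.    1.23 -0.6 ]
world d [   1.6   -1.5 -119.5] in tool at target yaw, units [0.051 0.052 3.983] turn az units -0.002
full turn units [-0.008  0.002 -0.002] tool now units [0.052 0.055 3.983]
[[319.0, 247.0], [319.0, 200.0], [320.0, 291.0]]
```

View pics/w8.png

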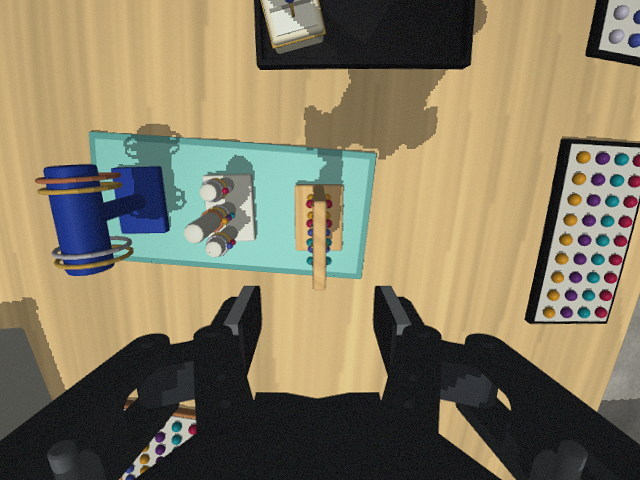

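The panel top at (320,200–290) is aligned with the tool. Descending and gripping.

>>> {"method": "arm_command", "body": {"steps": [0.04,0.04,1,0,0,0,0.6,0,0,1,0,0,0,0.6,0,0,1,0,0,0,0.6,0,0,0.6,0,0,0,0.6,0,0,0.38,0,0,0,0.6,0,0,0,0,0,0,0.4,0,0,0,0,0,0,0.25,0,0,0,0,0,0,0.1,0,0,0,0,0,0,0,0,0,0,0,0,0,0]}}

```text
time: 41.38
tool_pos: [0.5463, -0.3025, 0.112]
tcp_rot: [3.139, 0.082, 0.002]
wrist_force: [-2.8, 0.2, 5.7]
width: 0.108
```

>>> {"method": "arm_command", "body": {"steps": [0,0,0,0,0,0,0,0,0,-0.4,0,0,0,0,0,0,-0.8,0,0,0,0,0,0,-1,0,0,0,0,0,0,-1,0,0,0,0,0,0,-0.5,0,0,0,0]}}

```text
time: 42.12
tool_pos: [0.5466, -0.3023, 0.2238]
tcp_rot: [3.139, 0.082, 0.004]
wrist_force: [0.1, -0.5, -1.3]
width: 0.103
```

```bash
python3 go.py 621 56.8 200 3
```

```text
t 42.12 pos [ 546.6 -302.3  223.8] xaxis 2.98 zdir [ 0.003 -0.001 -1.   ] w 0.103 F [ 0.1 -0.5 -1.3] q [-0.55  0.18  1.74  0.    1.21 -0.6 ]
world d [ 74.4 359.1 -23.8] in tool at target yaw, units [  3.102 -11.823   0.792] turn az units -0.003
full turn units [ 0.014 -0.024 -0.003] tool now units [  3.096 -11.825   0.783]
```

>>> {"method": "arm_command", "body": {"steps": [0.2,-0.6,0,0,0,0,0,0.3,-1,0,0,0,0,0,0.3,-1,0,0,0,0,0,0.3,-1,0,0,0,0,0,0.3,-1,0,0,0,0,0,0.3,-1,0,0,0,0,0,0.3,-1,0,0,0,0,0,0.3,-1,0,0,0,0,0,0.3,-1,0,0,0,0,0,0.3,-1,0,0,0,0,0]}}

```text
time: 43.38
tool_pos: [0.6165, -0.0074, 0.2193]
tcp_rot: [-3.14, -0.083, 0.006]
wrist_force: [0.8, -0.2, -2.8]
width: 0.104
```

>>> {"method": "arm_command", "body": {"steps": [0.2,-0.9,0,0,0,0,0,0,-0.8,0,0,0,0,0,0,-0.5,0.2,0,0,0,0,0,0,0.5,0,0,0,0,0,0,0.8,0,0,0,0,0,0,0.8,0,0,0,0,0,0,0.4,0,0,0,0,0,0,0.2,0,0,0,0,0,0,0,0,0,0,0,0,0,0,0,0,0,0]}}

```text
time: 44.62
tool_pos: [0.6211, 0.0564, 0.1357]
tcp_rot: [-3.14, -0.082, -0.003]
wrist_force: [0.1, -0.2, -2.0]
width: 0.105
```

```bash
python3 go.py 621.2 55.8 113 3
```

```text
t 44.62 pos [621.1  56.4 135.7] xaxis 2.98 zdir [ 0.002  0.    -1.   ] w 0.105 F [ 0.1 -0.2 -2. ] q [ 0.05  0.26  1.83 -0.    1.06 -0.  ]
world d [  0.1  -0.6 -22.7] in tool at target yaw, units [0.001 0.02  0.756] turn az units -0.004
full turn units [ 0.    -0.018 -0.004] tool now units [-0.     0.02   0.756]
```

>>> {"method": "arm_command", "body": {"steps": [0,0.02,0.3,0,0,0,0,0,0,0.2,0,0,0,0,0,0,0.1,0,0,0,0,0,0,0.06,0,0,0,0,0,0,0.04,0,0,0,0,0,0,0,0,0,0,0,0,0,0,0,0,0,0]}}

```text
time: 45.5
tool_pos: [0.6205, 0.0558, 0.1138]
tcp_rot: [3.141, 0.082, 0.0]
wrist_force: [-0.9, -0.3, -1.4]
width: 0.104
```

>>> {"method": "arm_command", "body": {"steps": [0,0,0.03,0,0,0,0,0,0,0.03,0,0,0,0,0,0,0,0,0,0,0]}}

```text
time: 45.88
tool_pos: [0.6207, 0.0559, 0.1131]
tcp_rot: [-3.14, -0.082, -0.001]
wrist_force: [-2.1, 1.1, 5.8]
width: 0.107
```

Contact felt. Releasing and going to the ring stand.

>>> {"method": "arm_command", "body": {"steps": [0,0,0,0,0,0,0.2,0,0,0,0,0,0,0.35,0,0,0,0,0,0,0.5,0,0,0,0,0,0,0.6,0,0,-0.5,0,0,0,0.6,0,0,-1,0,0,0,0.6,0,0,-1,0,0,0,0.6,0,0,-1,0,0,0,0.6,0,0,-0.5,0,0,0,0.6,0,0,0,0,0,0,0.6]}}

```text
time: 47.12
tool_pos: [0.6213, 0.0559, 0.2338]
tcp_rot: [-3.14, -0.082, -0.005]
wrist_force: [-0.3, -0.2, -1.2]
width: 0.603
```

```bash
python3 go.py 452.5 -296.3 232 3; python3 -c "
from h import *
snap('scene','s9')"
```

```text
t 47.12 pos [621.3  55.9 233.8] xaxis 2.98 zdir [ 0.003  0.    -1.   ] w 0.603 F [-0.3 -0.2 -1.2] q [ 0.05  0.17  1.73  0.    1.23 -0.  ]
world d [-168.8 -352.2   -1.8] in tool at target yaw, units [-6.234 11.43   0.058] turn az units -0.003
full turn units [-0.    -0.033 -0.003] tool now units [-6.23  11.432  0.037]
```

View pics/s9.png

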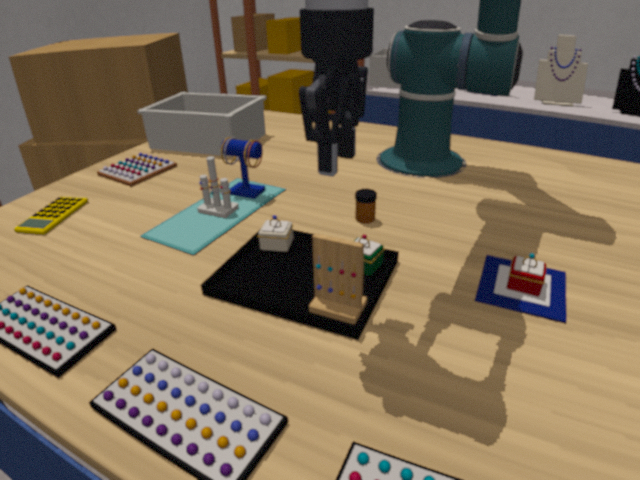

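The earring stand is back in the same image position as at the start (338,275).

>>> {"method": "arm_command", "body": {"steps": [-0.52,0.95,0,0,0,0,0.6,-0.52,0.95,0,0,0,0,0.6,-0.52,0.95,0,0,0,0,0.6,-0.52,0.95,0,0,0,0,0.6,-0.52,0.95,0,0,0,0,0.6,-0.52,0.95,0,0,0,0,0.6,-0.52,0.95,0,0,0,0,0.6,-0.52,0.95,0,0,0,0,0.6,-0.52,0.95,0,0,0,0,0.6,-0.52,0.95,0,0,0,0,0.6]}}

```text
time: 48.42
tool_pos: [0.4778, -0.2372, 0.2296]
tcp_rot: [-3.139, -0.082, 0.005]
wrist_force: [-0.8, -0.3, 0.6]
width: 0.601
```

>>> {"method": "arm_command", "body": {"steps": [-0.52,0.95,0,0,0,0,0.5,-0.51,0.98,0,0,0,0,0.5,0,0,0,0,0,0,0.5,0,0,0,0,0,0,0.5]}}

```text
time: 48.92
tool_pos: [0.451, -0.2956, 0.2304]
tcp_rot: [-3.139, -0.081, 0.003]
wrist_force: [0.3, -1.1, 0.3]
width: 0.501
```

```bash
python3 go.py 452.5 -296.3 100.5 3
```

```text
t 48.92 pos [ 451.  -295.6  230.4] xaxis 2.95 zdir [-0.002  0.002 -1.   ] w 0.501 F [ 0.3 -1.1  0.3] q [-0.63  0.02  1.91  0.    1.22 -0.68]
world d [   1.5   -0.7 -129.9] in tool at target yaw, units [0.048 0.027 4.331] turn az units -0.009
full turn units [-0.019  0.015 -0.009] tool now units [0.055 0.036 4.331]
```

>>> {"method": "arm_command", "body": {"steps": [0.03,0.02,1,0,0,0,0.5,0,0,1,0,0,0,0.5,0,0,1,0,0,0,0.5,0,0,0.8,0,0,0,0.5,0,0,0.5,0,0,0,0.5,0,0,0,0,0,0,0.4,0,0,0,0,0,0,0.25,0,0,0,0,0,0,0.1,0,0,0,0,0,0,0,0,0,0,0,0,0,0]}}

```text
time: 50.18
tool_pos: [0.4531, -0.2974, 0.104]
tcp_rot: [3.139, 0.081, 0.002]
wrist_force: [-0.5, 2.4, 5.5]
width: 0.173
```

>>> {"method": "arm_command", "body": {"steps": [0,0,0,0,0,0,0,0,0,-0.4,0,0,0,0,0,0,-0.8,0,0,0,0,0,0,-1,0,0,0,0,0,0,-1,0,0,0,0,0,0,-0.5,0,0,0,0]}}

```text
time: 50.92
tool_pos: [0.453, -0.2972, 0.2156]
tcp_rot: [3.139, 0.082, 0.003]
wrist_force: [0.5, -0.2, -2.6]
width: 0.17
```

```bash
python3 go.py 625.6 -100.9 200 3
```

```text
t 50.92 pos [ 453.  -297.2  215.6] xaxis 2.98 zdir [ 0.002 -0.001 -1.   ] w 0.17 F [ 0.5 -0.2 -2.6] q [-0.63  0.03  1.92  0.    1.18 -0.68]
world d [172.6 196.3 -15.6] in tool at target yaw, units [ 6.089 -6.235  0.521] turn az units -0.004
full turn units [ 0.014 -0.018 -0.004] tool now units [ 6.085 -6.238  0.524]
```

>>> {"method": "arm_command", "body": {"steps": [0.6,-0.6,0,0,0,0,0,0.7,-0.7,0,0,0,0,0,0.7,-0.7,0,0,0,0,0,0.7,-0.7,0,0,0,0,0,0.7,-0.7,0,0,0,0,0,0.7,-0.7,0,0,0,0,0,0.7,-0.7,0,0,0,0,0,0.7,-0.7,0,0,0,0,0,0.4,-0.5,0,0,0,0,0,0.19,-0.2,0,0,0,0,0]}}

```text
time: 52.18
tool_pos: [0.6252, -0.1008, 0.2131]
tcp_rot: [-3.14, -0.083, 0.002]
wrist_force: [-0.4, -0.3, -3.4]
width: 0.171
```

>>> {"method": "arm_command", "body": {"steps": [0,0,0.5,0,0,0,0,0,0,0.8,0,0,0,0,0,0,0.8,0,0,0,0,0,0,0.6,0,0,0,0,0,0,0.3,0,0,0,0,0,0,0,0,0,0,0,0,0,0,0,0,0,0]}}

```text
time: 53.05
tool_pos: [0.626, -0.1019, 0.1249]
tcp_rot: [3.14, 0.082, 0.003]
wrist_force: [-0.1, 0.6, -2.1]
width: 0.167
```

```bash
python3 go.py 625.4 -102 105 3
```

```text
t 53.05 pos [ 626.  -101.9  124.9] xaxis 2.97 zdir [ 0.002 -0.    -1.   ] w 0.167 F [-0.1  0.6 -2.1] q [-0.2   0.28  1.81 -0.    1.04 -0.25]
world d [ -0.6  -0.1 -19.9] in tool at target yaw, units [-0.021  0.003  0.662] turn az units -0.004
full turn units [ 0.005 -0.017 -0.004] tool now units [-0.022  0.002  0.662]
```

>>> {"method": "arm_command", "body": {"steps": [-0.02,0,0.3,0,0,0,0,0,0,0.15,0,0,0,0,0,0,0.07,0,0,0,0,0,0,0.05,0,0,0,0,0,0,0.03,0,0,0,0,0,0,0,0,0,0,0,0,0,0,0,0,0,0]}}

```text
time: 53.92
tool_pos: [0.6248, -0.1017, 0.1059]
tcp_rot: [3.14, 0.082, 0.0]
wrist_force: [0.6, 0.4, -3.1]
width: 0.168
```

>>> {"method": "arm_command", "body": {"steps": [0,0,0.03,0,0,0,0,0,0,0.03,0,0,0,0,0,0,0,0,0,0,0]}}

```text
time: 54.3
tool_pos: [0.6249, -0.1016, 0.105]
tcp_rot: [3.14, 0.082, 0.001]
wrist_force: [-3.5, 1.0, 4.6]
width: 0.168
```

Contact felt. Releasing and moving on to the bangle stand.

>>> {"method": "arm_command", "body": {"steps": [0,0,0,0,0,0,0.25,0,0,0,0,0,0,0.4,0,0,0,0,0,0,0.5,0,0,0,0,0,0,0.6,0,0,-0.5,0,0,0,0.6,0,0,-1,0,0,0,0.6,0,0,-1,0,0,0,0.6,0,0,-1,0,0,0,0.6,0,0,-0.8,0,0,0,0.6,0,0,0,0,0,0,1]}}

```text
time: 55.55
tool_pos: [0.6266, -0.102, 0.2371]
tcp_rot: [3.139, 0.082, 0.011]
wrist_force: [0.6, -0.7, 0.4]
width: 0.797
```

```bash
python3 go.py 357.5 -293 232 3; python3 -c "
from h import *
snap('scene','s10')"
```

```text
t 55.55 pos [ 626.6 -102.   237.1] xaxis 2.98 zdir [ 0.007 -0.001 -1.   ] w 0.797 F [ 0.6 -0.7  0.4] q [-0.2   0.19  1.71  0.    1.24 -0.25]
world d [-269.1 -191.    -5.1] in tool at target yaw, units [-9.291  5.887  0.169] turn az units -0.003
full turn units [ 0.016 -0.064 -0.003] tool now units [-9.29   5.89   0.116]
```

View pics/s10.png

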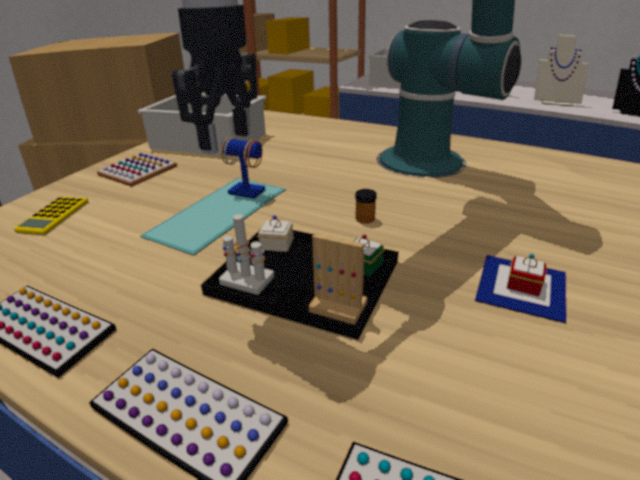

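The ring stand is upright in its place at (247,265). I'll check the exact yaw from the top view once the arm is clear.

>>> {"method": "arm_command", "body": {"steps": [-0.93,0.59,0,0,0,0,1,-0.93,0.59,0,0,0,0,1,-0.93,0.59,0,0,0,0,1,-0.93,0.59,0,0,0,0,1,-0.93,0.59,0,0,0,0,1,-0.93,0.59,0,0,0,0,1,-0.93,0.59,0,0,0,0,1,-0.93,0.59,0,0,0,0,1,-0.93,0.59,0,0,0,0,1,-0.9,0.57,0,0,0,0,1]}}

```text
time: 56.85
tool_pos: [0.3544, -0.2921, 0.2314]
tcp_rot: [-3.139, -0.082, 0.003]
wrist_force: [1.0, -0.1, 0.6]
width: 0.999
```

>>> {"method": "arm_command", "body": {"steps": [0,0,0,0,0,0,0.8,0,0,0,0,0,0,0.8,0,0,0,0,0,0,0.8]}}

```text
time: 57.22
tool_pos: [0.3565, -0.2917, 0.2326]
tcp_rot: [-3.14, -0.083, 0.0]
wrist_force: [-0.4, -0.0, -0.2]
width: 0.8
```

```bash
python3 go.py 357.5 -293 101.5 3;python3 - <<'E'
from h import *
img,K,k,T=snap('top','t11')
cv2.imwrite('pics/tr2.png',cv2.resize(img[150:275,270:430,::-1],None,fx=5,fy=4.8,interpolation=cv2.INTER_CUBIC))
E
```

```text
t 57.23 pos [ 356.5 -291.7  232.6] xaxis 3.04 zdir [-0.     0.001 -1.   ] w 0.8 F [-0.4 -0.  -0.2] q [-0.74 -0.14  2.06  0.    1.23 -0.79]
world d [   1.    -1.3 -131.1] in tool at target yaw, units [0.03  0.046 4.369] turn az units 0.006
full turn units [-0.007  0.003  0.006] tool now units [0.031 0.049 4.369]
```

View pics/tr2.png

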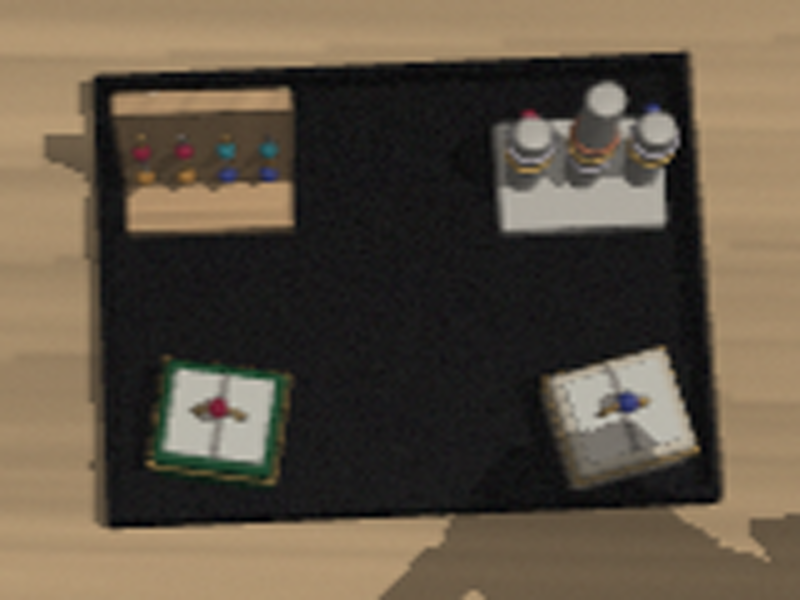

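Ring, earring, green and ivory match the start view to within about 1 camera pixel (ring base front edge now 235→229, previously 230→224 in the 4.8x zoom). Gripping the bangle stand.

>>> {"method": "arm_command", "body": {"steps": [0.03,0.05,1,0,0,0,0.8,0,0,1,0,0,0,0.8,0,0,1,0,0,0,0.8,0,0,0.8,0,0,0,0.8,0,0,0.5,0,0,0,0.8,0,0,0,0,0,0,0.6,0,0,0,0,0,0,0.45,0,0,0,0,0,0,0.3,0,0,0,0,0,0,0,0,0,0,0,0,0,0]}}

```text
time: 58.52
tool_pos: [0.3579, -0.2945, 0.1053]
tcp_rot: [3.139, 0.081, 0.003]
wrist_force: [-1.6, 0.7, 5.9]
width: 0.405
```

>>> {"method": "arm_command", "body": {"steps": [0,0,0,0,0,0,0,0,0,-0.4,0,0,0,0,0,0,-0.8,0,0,0,0,0,0,-1,0,0,0,0,0,0,-1,0,0,0,0,0,0,-0.5,0,0,0,0]}}

```text
time: 59.28
tool_pos: [0.3575, -0.2941, 0.2168]
tcp_rot: [3.139, 0.082, 0.003]
wrist_force: [0.5, -0.7, -2.7]
width: 0.401
```

```bash
python3 go.py 559.3 -39.1 200 3
```

```text
t 59.27 pos [ 357.5 -294.1  216.8] xaxis 2.98 zdir [ 0.002 -0.002 -1.   ] w 0.401 F [ 0.5 -0.7 -2.7] q [-0.74 -0.13  2.07  0.    1.19 -0.79]
world d [201.8 255.  -16.8] in tool at target yaw, units [ 7.164 -8.136  0.559] turn az units -0.004
full turn units [ 0.015 -0.015 -0.004] tool now units [ 7.16  -8.14   0.558]
```

>>> {"method": "arm_command", "body": {"steps": [0.5,-0.6,0,0,0,0,0,0.7,-0.8,0,0,0,0,0,0.8,-0.9,0,0,0,0,0,0.8,-0.9,0,0,0,0,0,0.8,-0.9,0,0,0,0,0,0.8,-0.9,0,0,0,0,0,0.8,-0.9,0,0,0,0,0,0.8,-0.9,0,0,0,0,0,0.7,-0.8,0,0,0,0,0,0.46,-0.49,0,0,0,0,0]}}

```text
time: 60.52
tool_pos: [0.559, -0.0389, 0.214]
tcp_rot: [-3.14, -0.083, 0.003]
wrist_force: [-0.4, -0.9, -2.6]
width: 0.4
```

>>> {"method": "arm_command", "body": {"steps": [0,0,0.5,0,0,0,0,0,0,0.8,0,0,0,0,0,0,0.8,0,0,0,0,0,0,0.6,0,0,0,0,0,0,0.3,0,0,0,0,0,0,0,0,0,0,0,0,0,0,0,0,0,0]}}

```text
time: 61.4
tool_pos: [0.5597, -0.0404, 0.126]
tcp_rot: [3.14, 0.082, 0.003]
wrist_force: [0.1, 0.8, -2.6]
width: 0.404
```

```bash
python3 go.py 559 -40.4 106 3
```

```text
t 61.4 pos [559.7 -40.4 126. ] xaxis 2.97 zdir [ 0.002 -0.    -1.   ] w 0.404 F [ 0.1  0.8 -2.6] q [-0.12  0.15  1.97 -0.    1.02 -0.17]
world d [ -0.7   0.  -20. ] in tool at target yaw, units [-0.025 -0.002  0.665] turn az units -0.004
full turn units [ 0.003 -0.017 -0.004] tool now units [-0.026 -0.002  0.665]
```

>>> {"method": "arm_command", "body": {"steps": [0,0,0.3,0,0,0,0,0,0,0.15,0,0,0,0,0,0,0.07,0,0,0,0,0,0,0.05,0,0,0,0,0,0,0.03,0,0,0,0,0,0,0,0,0,0,0,0,0,0,0,0,0,0]}}

```text
time: 62.28
tool_pos: [0.5591, -0.0402, 0.1071]
tcp_rot: [3.141, 0.082, 0.001]
wrist_force: [1.0, -0.4, -2.9]
width: 0.406
```

>>> {"method": "arm_command", "body": {"steps": [0,0,0.03,0,0,0,0,0,0,0.03,0,0,0,0,0,0,0,0,0,0,0]}}

```text
time: 62.65
tool_pos: [0.5593, -0.0401, 0.1064]
tcp_rot: [3.141, 0.082, 0.001]
wrist_force: [-3.4, 0.6, 4.9]
width: 0.404
```

>>> {"method": "arm_command", "body": {"steps": [0,0,0,0,0,0,0.5,0,0,0,0,0,0,0.65,0,0,0,0,0,0,0.8,0,0,0,0,0,0,0.8,0,0,-0.5,0,0,0,0.8,0,0,-1,0,0,0,0.8,0,0,-1,0,0,0,0.8,0,0,-1,0,0,0,0.8,0,0,-1,0,0,0,0.8,0,0,0,0,0,0,0.8]}}

```text
time: 63.9
tool_pos: [0.5613, -0.0404, 0.2447]
tcp_rot: [3.139, 0.082, 0.012]
wrist_force: [-0.2, 0.4, -0.3]
width: 0.801
```

>>> {"method": "arm_command", "body": {"steps": [-0.7,1,0,0,0,0,0.8,-0.7,1,0,0,0,0,0.8,-0.7,1,0,0,0,0,0.8,-0.7,1,0,0,0,0,0.8,-0.7,1,0,0,0,0,0.8,-0.5,1,0,0,0,0,0.8,-0.5,1,0,0,0,0,0.8,-0.5,1,0,0,0,0,0.8,-0.3,1,0,0,0,0,0.8,0,1,0,0,0,0,0.8]}}

```text
time: 65.15
tool_pos: [0.4146, -0.3486, 0.2393]
tcp_rot: [-3.14, -0.081, 0.002]
wrist_force: [-0.1, 0.4, 0.3]
width: 0.801
```

>>> {"method": "arm_command", "body": {"steps": [0,0,0,0,0,0,0.8,0,0,0,0,0,0,0.8]}}

```text
time: 65.4
tool_pos: [0.4153, -0.3472, 0.2394]
tcp_rot: [-3.139, -0.081, 0.002]
wrist_force: [-0.7, -0.5, 0.6]
width: 0.804
```

```bash
python3 go.py;python3 - <<'E'
from h import *
img,K,k,T=snap('top','t12');snap('scene','s12')
a=cv2.resize(img[150:275,270:430,::-1],None,fx=5,fy=4.8,interpolation=cv2.INTER_CUBIC)
cv2.imwrite('pics/tr3.png',a)
cv2.imwrite('pics/pad3.png',cv2.resize(img[225:305,150:240,::-1],None,fx=6,fy=6,interpolation=cv2.INTER_CUBIC))
E
```

```text
t 65.4 pos [ 415.3 -347.2  239.4] xaxis 2.96 zdir [-0.001  0.002 -1.   ] w 0.804 F [-0.7 -0.5  0.6] q [-0.74  0.02  1.9   0.    1.23 -0.79]
```

View pics/tr3.png

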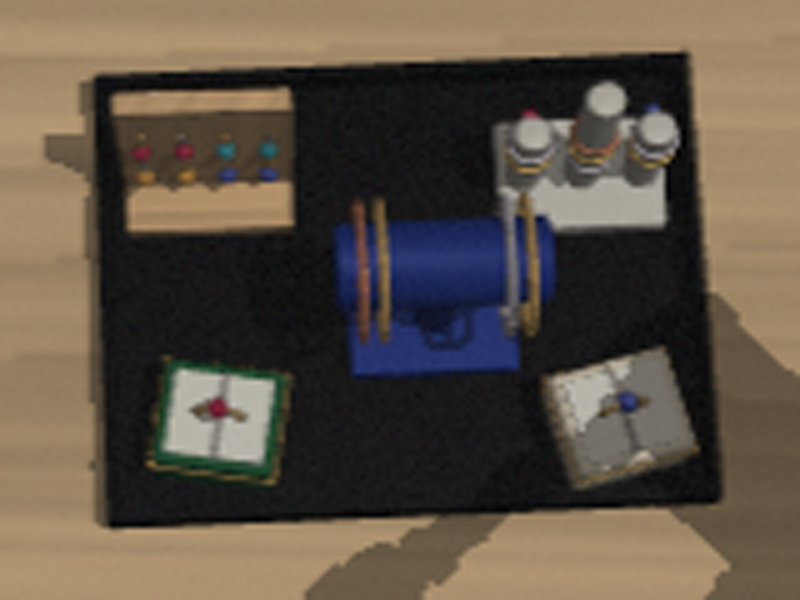

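View pics/pad3.png

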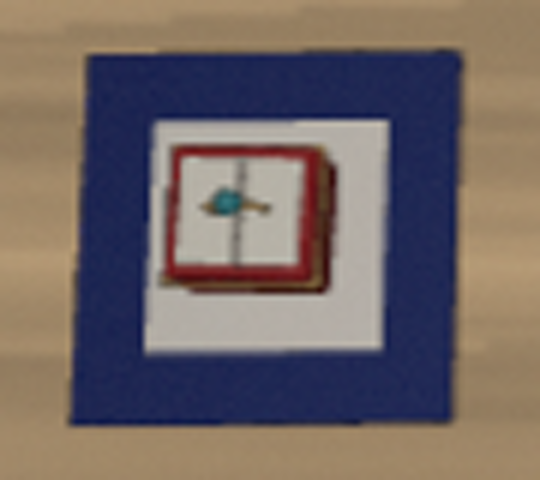

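View pics/s12.png

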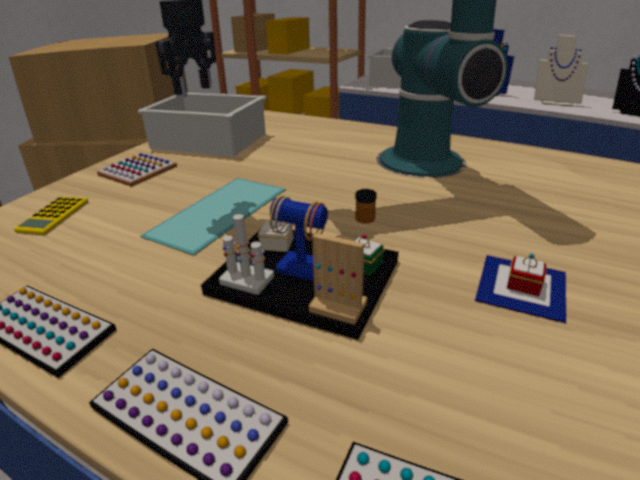

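Run:
```python
from m import *
img,K,k,T=load('t12')
def P(n,pts,z,o=(270,150),s=(5,4.8)):
    px=[(o[0]+(u+.5)/s[0]-.5,o[1]+(v+.5)/s[1]-.5) for u,v in pts]
    W=toplane(px,K,k,T,z)*1000
    d=W[0]-W[1]; print(n,'mid',W[:,:2].mean(0).round(1),'len',np.hypot(*d[:2]).round(1),'yaw',np.degrees(np.arctan2(-d[0],d[1])).round(2))
P('roll',[(336,266),(554,260)],.107)
P('bbase front',[(352,376),(520,371)],.017)
P('ear top',[(111,102),(295,100)],.121)
P('ebase front',[(128,235),(295,232)],.017)
P('ring mid top',[(606,100),(606,101)],.121)
P('ring small tops',[(533,136),(657,130)],.079)
P('rbase front',[(501,234),(666,228)],.017)
P('red diag',[(172,147),(315,280)],.042,(150,225),(6,6))
P('red diag2',[(324,147),(165,278)],.042,(150,225),(6,6))
P('red base front',[(188,292),(328,292)],.006,(150,225),(6,6))
P('sq',[(153,120),(383,352)],.006,(150,225),(6,6))
```

```text
roll mid [558.5 -39.2] len 84.6 yaw 2.79
bbase front mid [532.7 -40.3] len 69.9 yaw 2.92
ear top mid [620.5  55.9] len 71.3 yaw 1.8
ebase front mid [593.6  54.6] len 70.2 yaw 2.22
ring mid top mid [ 623.7 -100.3] len 0.4 yaw -90.12
ring small tops mid [ 623.1 -100.3] len 49.9 yaw 4.07
rbase front mid [ 597.8 -101.7] len 69.4 yaw 3.32
red diag mid [453.4 294.9] len 67.2 yaw -41.04
red diag2 mid [453.8 294.4] len 67.4 yaw -137.79
red base front mid [431.9 296.5] len 47.8 yaw 1.02
sq mid [451.7 294.7] len 115.6 yaw -43.24
```

All three stands are within about 2 mm and 1° of their start poses, and the red box is within about 2 mm of the square's centre. Handing in.

```bash
python3 -c "
from workcell import bot
print(bot.finish_job())"
```

```text
the job is handed in; nothing more can be done
None
```

I finished the job in the order asked and handed it in at about 65 s of the 144 s allowed. `finish_job` gives no verdict.

**What I did:** I moved the bangle, ring and earring stands one by one onto the turquoise mat. I then set the red box on the pale square and put the stands back in the order earring, ring, bangle. Every set-down was lowered slowly until the wrist force showed light contact, at most about 10 N.

**Last checks, from the top and scene cameras with the arm clear:**

| Item | Position | Yaw |
|---|---|---|
| Bangle stand | No measurable change from the start | No measurable change |
| Earring stand | Under 1 mm from the start | About 2° |
| Ring stand | 1–2 mm from the start | About 3.5° |
| Red box | About 2 mm from the square's centre, wholly on the square | About square to it |

- **Alignment with the tray:** the tray itself lies at about 3.5°, so all three stands are lined up with it within about 2°.
- **Left alone:** the green and ivory boxes and the bead jar look unmoved, judged by eye, and everything is upright.

**Checks that disagreed:** an automatic colour-mask reading of the red box failed because a shadow cut the mask. I used corners picked by hand in the final view instead. The ring stand's yaw came out as 3.3° from its base and 4.1° from its fingertips, which is within pixel error.

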